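# Load, index and start the carousel sampler

## Robot

A 6-joint arm with a two-finger parallel gripper is mounted at the origin on the work surface. World frame = base frame: x ahead of the robot, y to its left, z up, the work surface at z = 0. Lengths are in mm, angles in rad, forces in N, time in s.
With the tool pointing down it reaches from about 275 to 850 mm from the base axis. Payload 5.2 kg.
Tool frame: the origin (TCP) lies at the very end of the fingers, on their centre line; the grasp point (between the pads) lies 19 mm behind it; z points along the fingers, y is the direction in which the jaws open and shut (so a half turn about z gives the same grasp; the last joint's range is limited). The gripper opens to 85 mm and grips with 20 to 120 N. Pads are 22 mm wide; open, the fingers measure 114 mm over their backs; the gripper's body (76 mm by 85 mm) begins 54 mm behind the grasp point. The pads swing forward as they close: fully open they stand 13 mm farther back than shut.
Start: joints at [0.945, 0.259, 1.535, -0, 1.348, -0.203], TCP at [225.653, 501.583, 231.31] pointing down, gripper open.
Joint ranges: [-3.14, 3.14], [-0.91, 2.08], [0.19, 2.58], [-1.22, 4.36], [0.22, 2.71], [-3.12, 3.12]. Speed limits (rad/s): [2.57, 2.57, 3.14, 3.14, 3.14, 3.14].

## Interface

Orientations are given as a unit quaternion [w, x, y, z].
In Python, from rig import robot, eyes gives the robot as it stands. The module is installed in compiled form; this text tells all that it offers.
- The arm moves only by the shell command python3 -m pendant 'ROWS' [FORCE]. ROWS is a JSON object of lists of equal length, an entry for each row: "xyz": the shift along the tool's x, y, z in cm, a list of three; "roll": the turn about the tool's z in rad; "hand": the closure, from -1 (fully open) to 1 (shut), so that 0 is half open. A call has exactly 10 rows; each row shifts and turns the commanded pose from where the row before left it, along the tool's axes as they then stand; what a row does not reach is not made up. A row lasts 1/12 s, in which the tool goes at most 41.7 mm and 7.16 degrees, less where a joint would pass 70% of its speed; a pose out of reach is approached as far as the arm can. A call with a gripper value outside its range is refused whole. The fingers move at their own pace and stop on an object; FORCE is the grip in N (left out, the last holds). Time passes only in rows, so rows that do not move let the fingers close, or fill a call up. It gives the time, the measured TCP pose, the force and the opening at its end, in the units of the state.
- robot.read_state(): the state, without advancing time (a new reading comes with each control period).
- eyes.grab_frame(name): name is "scene" or "top" or "wrist"; returns the picture (480x640x3 uint8, red, green, blue); there is no depth.
- eyes.camera_params(name): a dict with "K" (3x3 intrinsics, pixels), "extrinsics" (4x4, takes a point from camera to world coordinates); the wrist camera has in their place "hand_eye" (4x4, takes a point from camera to tool coordinates, whose origin is the TCP and whose axes are the flange's). Camera axes: x right, y down, z forward; pixel columns grow to the right and rows downward; lengths in mm; the calibration is good to about 2 mm. A picture is of the moment at which its call begins: read the wrist's pose just before it. camera_params takes no time and is no camera call.
- robot.sign_off(): hands the job in, once; it reports no verdict.
The state is a dict: "time": time; "joint_positions": joint angles; "joint_velocities": joint speeds; "joint_efforts": joint torques, N m; "tool_pos": TCP position; "ee_rot": TCP orientation; "force": force on the tool from outside, world axes, zero at the start; "wrist_torque": the same for the moment, N m; "opening": opening from 0.0 (shut) to 1.0 (fully open).
Only numpy, scipy, OpenCV 4.12 (cv2) and the standard library are available. Lean on these libraries where they do the work, as an engineer would, in place of code of your own. Each camera call takes 0.05 s, during which the arm holds its last target.

## Task

Stand the orange-capped sample bottle in the empty orange-walled pocket of the carousel and let go of it, then turn the carousel by its hub bar one click clockwise, right up to its stop, so the sample sits under the needle arm. Only then turn the red key on the console clockwise from off through to start, hold it there for about half a second, and let go so that it springs back to run. Leave the other bottles and things as they are: those in the carousel just ride along, upright in their pockets.

Things in the scene. Friction and masses are not known exactly. Their poses are not given: they have to be found in the camera images.
- sample: The sample to run: amber glass bottle, body 50 mm diameter to 80 mm high, then a bright ORANGE screw cap 36 mm diameter from 83 to 115 mm high; 115 mm tall, about 0.22 kg. Origin: centre of its underside, z up its axis. Stands on the bench between the two machines, in a row with two like bottles; which of the three places varies.
- blank: Bystander in the same row: amber glass bottle, body 50 mm diameter to 80 mm high, then a BLUE screw cap 36 mm diameter from 83 to 115 mm high; 115 mm tall, about 0.22 kg. Origin: centre of its underside, z up its axis. Leave it alone.
- spare: Bystander in the same row: amber glass bottle, body 50 mm diameter to 80 mm high, then a WHITE screw cap 36 mm diameter from 83 to 115 mm high; 115 mm tall, about 0.22 kg. Origin: centre of its underside, z up its axis. Leave it alone.
- sampler: Fixed carousel sampler, left or right of the bottle row (console on the other side). Origin: on the bench, on the carousel axis. Own axes, mm: base plate x -150..210, y -150..150, 12 high; white tower x 155..210, y 25..145, to z 271; grey needle arm over the rim x 45..165, y 75..105, z 190..225, its needle guide down to z 171 at x 58, y 90.
- rotor (a joint): Carousel hinge about the sampler's vertical axis, rad: 0 = load position (start), grows CLOCKWISE seen from above to a hard stop at 1.047 (one click, 60 degrees). Stays where left (friction 0.25 N m). Black turntable, 290 mm diameter, top at z 30, with six pockets on a 100 mm radius at 0, 60, .. 300 degrees counter-clockwise from the sampler's x when at 0.
- pocket (a point): Centre of the floor (30 mm above the bench) of the one empty pocket, the one with orange walls; turns with the carousel: from 120 to 60 degrees in one click, beneath the needle arm. Each pocket is square, 58 x 58 mm inside, walls 4 mm thick from z 30 to z 76, sides radial and tangential.
- hub_grip (a point): Grip point on the aluminium bar on the carousel's hub, on its axis, 122 mm above the bench. The bar is 70 mm long along this frame's x, 14 mm thick along y, from z 90 to z 140; a black hub of 26 mm radius is beneath it. Turns with the carousel; z up.
- console: Fixed white control console; front faces its own -x; origin on the bench. Own axes, mm: rear housing x 50..190, y -100..100, 300 high; brow x 10..50, z 260..300 over the panel. Black key panel rises at 26 degrees from x -50 (z 81) to x 50 (z 130), facing forward and up. The key axis is square to it (26 degrees from vertical, towards -x) and meets it at x 10, y 0, z 110.
- switch (a joint): Lock barrel that carries the key, rad: 0 = OFF (white mark, start), 0.6 = RUN (green mark, hard stop). Grows CLOCKWISE as seen facing the panel. Stays where it is left (friction 0.05 N m).
- key (a joint): Further clockwise turn of the key in the barrel, RUN to START, rad: 0 = at rest, 0.5 = START (yellow mark, hard stop). Spring-return: 0.09 N m to leave 0, 0.18 N m at 0.5, so turning from OFF first takes the barrel to RUN (0.6 rad), then winds the spring (0.5 more, 1.1 in all). Let go at START, it springs back to RUN by itself.
- key_bow (a point): Centre of the key's red bow, on the turning axis, 42 mm out from the panel. Bow: 60 mm long along this frame's x (straight up the panel at RUN, 0.6 rad counter-clockwise of that at OFF), 10 mm thick along y, 22 to 62 mm out from the panel along z (the turning axis, out of the panel). Beneath it a collar, 17 mm radius, 17 mm high, and a thin shank.
- beaker: Bystander: glass beaker, 64 mm diameter, 80 mm tall, at the far end of the bottle row. Origin: centre of underside.
- tipbox: Bystander: blue box with white lid, 80 x 115 x 57 mm, near the robot on its left. Origin: centre of underside.
- carton: Bystander: small cardboard carton, 100 x 60 x 35 mm, near the robot on its right. Origin: centre of underside.
- loaded0: Bystander already in the carousel pocket at 0 degrees (at the start): amber glass bottle, body 50 mm diameter to 80 mm high, then a BLACK screw cap 36 mm diameter from 83 to 115 mm high; 115 mm tall, about 0.22 kg. Origin: centre of its underside, z up its axis. It rides along when the carousel turns, and must stay upright in its pocket.
- loaded1: Bystander already in the carousel pocket at 60 degrees (at the start): amber glass bottle, body 50 mm diameter to 80 mm high, then a BLACK screw cap 36 mm diameter from 83 to 115 mm high; 115 mm tall, about 0.22 kg. Origin: centre of its underside, z up its axis. It rides along when the carousel turns, and must stay upright in its pocket.
- loaded2: Bystander already in the carousel pocket at 180 degrees (at the start): amber glass bottle, body 50 mm diameter to 80 mm high, then a BLACK screw cap 36 mm diameter from 83 to 115 mm high; 115 mm tall, about 0.22 kg. Origin: centre of its underside, z up its axis. It rides along when the carousel turns, and must stay upright in its pocket.
- loaded3: Bystander already in the carousel pocket at 240 degrees (at the start): amber glass bottle, body 50 mm diameter to 80 mm high, then a BLACK screw cap 36 mm diameter from 83 to 115 mm high; 115 mm tall, about 0.22 kg. Origin: centre of its underside, z up its axis. It rides along when the carousel turns, and must stay upright in its pocket.
- loaded4: Bystander already in the carousel pocket at 300 degrees (at the start): amber glass bottle, body 50 mm diameter to 80 mm high, then a BLACK screw cap 36 mm diameter from 83 to 115 mm high; 115 mm tall, about 0.22 kg. Origin: centre of its underside, z up its axis. It rides along when the carousel turns, and must stay upright in its pocket.
Things that resemble listed ones, but are neither listed nor needed, are in the scene too. What is shaped like the sample but yellow is not meant.

How it is judged (in metres and radians):
On the way, in this order (a step that is already met when the one before it is completed fails the run):
1. the orange-capped bottle stands upright in the orange pocket, released, with the carousel still at its load position (horizontal distance between sample and pocket below 0.012 m and z of sample in the frame of pocket between -0.006 and 0.006 m and angle between sample's own z axis and vertical below 0.1 rad and value of joint rotor below 0.15 rad and contact force between the fingers and sample below 0.1 N), for 0.2 s.
2. the carousel is turned one click to its stop with the bottle in its pocket (horizontal distance between sample and pocket below 0.012 m and z of sample in the frame of pocket between -0.006 and 0.006 m and angle between sample's own z axis and vertical below 0.1 rad and value of joint rotor above 0.98 rad), for 0.2 s.
3. the key is held at start (value of joint switch above 0.52 rad and value of joint key above 0.42 rad), for 0.3 s.
At the end, for the whole second after the job is handed in: the sample bottle stands upright (within 6 degrees) on the floor of the orange pocket (within 12 mm of its centre), the carousel is at its stop (over 0.98 rad), the switch is at run (over 0.52 rad) and the key has sprung back (under 0.08 rad); robot clear of everything (all of step 2 and value of joint switch above 0.52 rad and value of joint key below 0.08 rad and linear speed of sample below 0.02 m/s); the robot touches nothing.
It fails at once if the key is turned towards start before the carousel has been turned to its stop (value of joint key above 0.2 rad and value of joint rotor below 0.95 rad).
It fails at once if a bystander on the bench is moved more than 30 mm or tipped (distance of any of blank, spare, beaker, tipbox, carton from where it was at the start of the episode above 0.03 m or angle between any of blank, spare, beaker, tipbox, carton's own z axis and vertical above 0.4 rad).
It fails at once if a bottle already in the carousel is tipped or lifted out of its pocket (angle between any of loaded0, loaded1, loaded2, loaded3, loaded4's own z axis and vertical above 0.4 rad or height (world z) of any of loaded0, loaded1, loaded2, loaded3, loaded4 above 0.06 m).
It also fails if it takes over 72 s, if anything falls off the work surface, if the arm or the gripper's body presses on something with over 40 N, if the wrist force passes 120 N, or if a joint passes its speed limit or range.

## Working session

There is one attempt and no reset: what is moved stays moved. The work goes in short steps, Python scripts to look and compute and a shell command to move; the robot and the scene stay as the last step left them, time stands still between calls to the robot, and variables do not carry over. Pictures are saved under pics/ and viewed, and the job is handed in when it is done.

```bash
ls; mkdir -p pics
python3 - <<'E'
from rig import robot, eyes
import cv2,json
s=robot.read_state(); print(s)
for n in("scene","top","wrist"):
    print(n,eyes.camera_params(n))
for n in("scene","top"):
    cv2.imwrite(f"pics/{n}0.png",eyes.grab_frame(n)[:,:,::-1])
E
```

```text
pics
{'time': 0.0, 'joint_positions': array([ 9.45214467e-01,  2.59327631e-01,  1.53603835e+00,  4.68702909e-06,
        1.34799392e+00, -2.02837796e-01]), 'joint_velocities': array([ 0.00029025,  0.000584  , -0.00048121, -0.00063801, -0.00013603,
       -0.00120053]), 'joint_efforts': array([-2.67515010e-03, -4.46024752e+01, -2.90569603e+01, -7.35534650e-04,
        1.18906159e-02,  2.39641241e-05]), 'tool_pos': array([225.3411384 , 501.16758934, 230.5009082 ]), 'ee_rot': array([-3.57720188e-04,  2.09802019e-01,  9.77743490e-01, -8.07978181e-04]), 'force': array([-0.71346789, -0.96719179,  0.26862531]), 'wrist_torque': array([-0.05079759,  0.03548809, -0.0075799 ]), 'opening': 1.0005122602806487}
scene {'K': array([[479.77803844,   0.        , 323.27951068],
       [  0.        , 479.77803844, 241.77087337],
       [  0.        ,   0.        ,   1.        ]]), 'extrinsics': array([[ 8.93024283e-01, -3.89159823e-01,  2.25969604e-01,
         3.43506943e+02],
       [-4.49963322e-01, -7.65081599e-01,  4.60633428e-01,
        -4.25179221e+02],
       [-6.37483736e-03, -5.13034871e-01, 
[... 471 characters left out ...]
1e-02],
       [-6.56859493e-03, -2.10078476e-01, -9.77662461e-01,
         1.45934517e+03],
       [ 0.00000000e+00,  0.00000000e+00,  0.00000000e+00,
         1.00000000e+00]])}
wrist {'K': array([[381.85902032,   0.        , 315.26475217],
       [  0.        , 381.85902032, 242.92843451],
       [  0.        ,   0.        ,   1.        ]]), 'hand_eye': array([[-4.69657548e-04, -9.63915335e-01, -2.66208577e-01,
         6.71292684e+01],
       [ 9.99999721e-01, -6.07226181e-04,  4.34460874e-04,
         8.18153210e-01],
       [-5.80432317e-04, -2.66208299e-01,  9.63915351e-01,
        -1.44559124e+02],
       [ 0.00000000e+00,  0.00000000e+00,  0.00000000e+00,
         1.00000000e+00]])}
```

View pics/scene0.png

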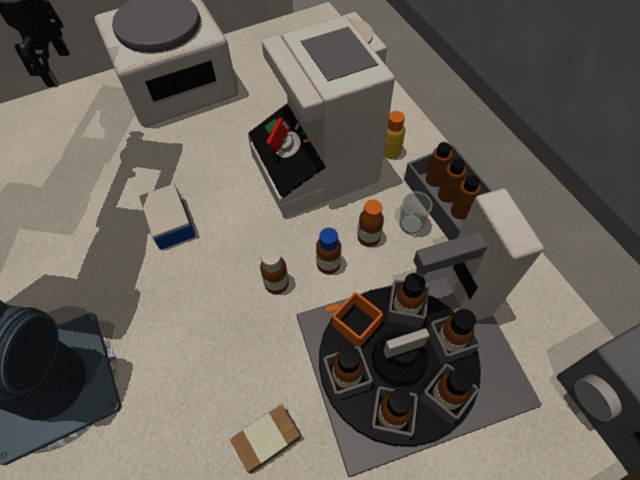

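View pics/top0.png

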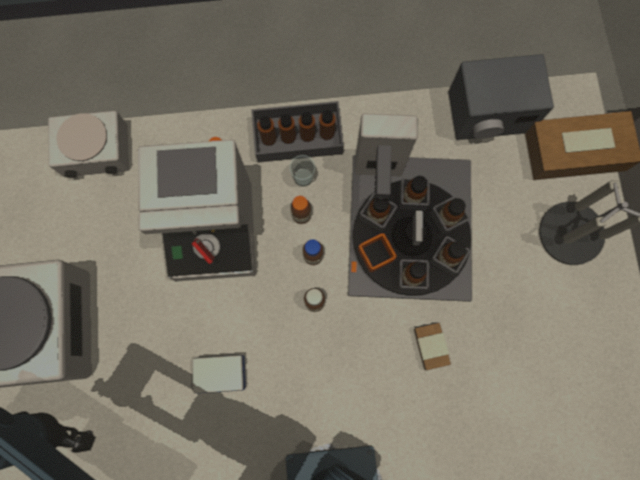

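The overview shows the sampler on the right and the console on the left. The orange cap is at the far place of the row, at top px (301,203). The orange pocket is at top (378,251), and the red key runs from about (193,240) to (212,262). Next I'll measure these.

```bash
cat > h.py <<'E'
import numpy as np, cv2
from rig import robot, eyes
from scipy.spatial.transform import Rotation as R
P={n:eyes.camera_params(n) for n in("scene","top","wrist")}
def pose(s):
    q=s["ee_rot"]; T=np.eye(4); T[:3,:3]=R.from_quat([q[1],q[2],q[3],q[0]]).as_matrix(); T[:3,3]=s["tool_pos"]; return T
def ext(n,s=None): return P[n]["extrinsics"] if n!="wrist" else pose(s)@P[n]["hand_eye"]
def ray(n,uv,s=None):
    E=ext(n,s); d=E[:3,:3]@np.linalg.solve(P[n]["K"],[uv[0],uv[1],1.]); return E[:3,3],d/np.linalg.norm(d)
def onz(n,uv,z,s=None):
    o,d=ray(n,uv,s); return o+d*(z-o[2])/d[2]
def tri(*rs):
    A=np.zeros((3,3));b=np.zeros(3)
    for o,d in rs:
        M=np.eye(3)-np.outer(d,d);A+=M;b+=M@o
    p=np.linalg.solve(A,b); return p,[np.linalg.norm((np.eye(3)-np.outer(d,d))@(p-o)) for o,d in rs]
def proj(n,p,s=None):
    c=np.linalg.inv(ext(n,s))@np.r_[p,1]; k=P[n]["K"]@c[:3]; return k[:2]/k[2]
def mask(img,lo,hi):
    h=cv2.cvtColor(img,cv2.COLOR_RGB2HSV); return cv2.inRange(h,np.array(lo),np.array(hi))
def blobs(m,amin=15):
    n,l,st,c=cv2.connectedComponentsWithStats(m)
    return [(tuple(c[i].round(1)),tuple(int(v) for v in st[i])) for i in range(1,n) if st[i][4]>=amin]
E
python3 - <<'E'
from h import *
for n in("scene","top"):
    im=cv2.imread(f"pics/{n}0.png")[:,:,::-1].copy()
    print(n,"orange",blobs(mask(im,(5,190,120),(16,255,255))))
    print(n,"red",blobs(mask(im,(0,180,100),(4,255,255))|mask(im,(174,150,100),(180,255,255))))
    print(n,"blue",blobs(mask(im,(110,150,80),(125,255,255))))
E
python3 - <<'E'
import cv2
a=cv2.imread("pics/top0.png")
c=cv2.resize(a[130:310,330:490],None,fx=4.5,fy=3.3*1,interpolation=cv2.INTER_CUBIC)
cv2.imwrite("pics/topc.png",cv2.resize(a[145:305,335:485],None,fx=3.75,fy=3.75,interpolation=cv2.INTER_CUBIC))
b=cv2.resize(a[130:290,130:330],None,fx=3.75,fy=3.75,interpolation=cv2.INTER_CUBIC)
cv2.imwrite("pics/topd.png",b)
E
```

```text
scene orange [((np.float64(396.1), np.float64(116.7)), (389, 112, 15, 11, 126)), ((np.float64(372.7), np.float64(206.9)), (365, 200, 17, 14, 186)), ((np.float64(353.2), np.float64(314.7)), (326, 293, 57, 46, 366))]
scene red [((np.float64(273.9), np.float64(130.3)), (267, 118, 15, 26, 104))]
scene blue [((np.float64(328.2), np.float64(235.7)), (320, 228, 18, 16, 181))]
top orange [((np.float64(299.7), np.float64(203.1)), (293, 197, 14, 13, 140)), ((np.float64(377.2), np.float64(250.4)), (360, 234, 35, 35, 155)), ((np.float64(353.4), np.float64(266.2)), (352, 262, 3, 9, 19))]
top red [((np.float64(202.1), np.float64(252.3)), (192, 242, 19, 21, 81))]
top blue [((np.float64(312.1), np.float64(246.6)), (306, 241, 13, 13, 131))]
```

View pics/topc.png

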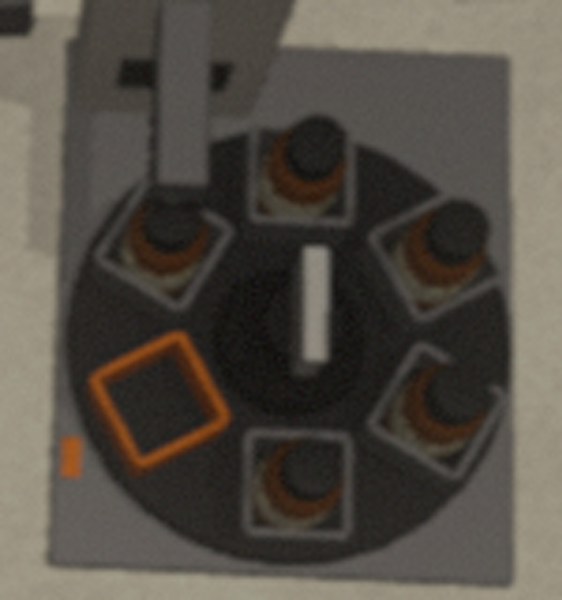

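View pics/topd.png

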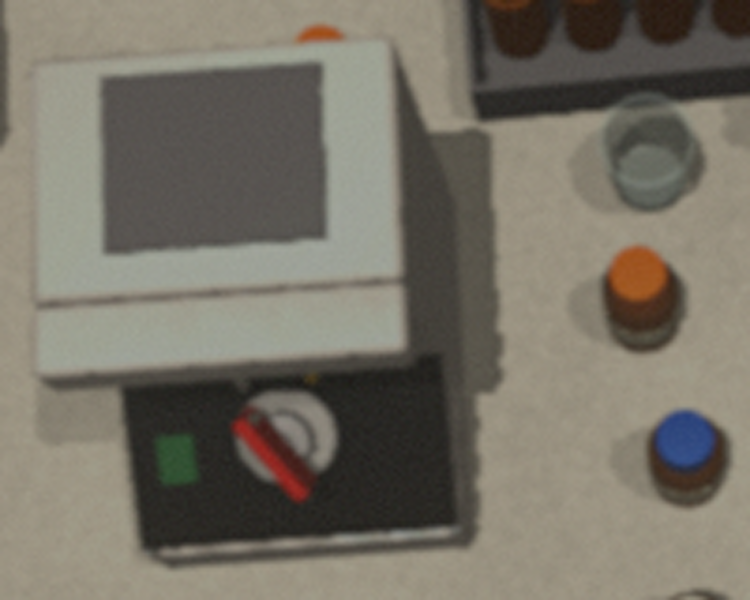

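Crop readings:
- Pocket rim corners: crop (90,380), (182,333), (230,415), (142,470).
- Hub bar top: crop (302–328, 247–362), running along the image vertical.
- Key bow: from crop2 (240,418) to (305,495).

Converting these to positions.

Run:
```python
from h import *
np.set_printoptions(precision=1,suppress=True)
C=lambda x,y:(335+x/3.75-.37,145+y/3.75-.37)
D=lambda x,y:(130+x/3.75-.37,130+y/3.75-.37)
pk=[onz("top",C(*c),76) for c in((90,380),(182,333),(230,415),(142,470))]
print("pocket corners",np.array(pk)," c",np.mean(pk,0))
for i in range(4):print(np.linalg.norm(pk[i]-pk[i-1]))
b=[onz("top",C(*c),140) for c in((302,247),(327,247),(328,362),(303,363))];print("bar",np.array(b),np.mean(b,0))
# base plate corners z=12
print("plate",[onz("top",C(*c),12) for c in((510,57),(512,583),(48,565),(68,40))])
print("cap top",onz("top",D(638,272),115),onz("top",(299.7,203.1),115),onz("scene",(372.9,205),115))
print("caps tri",tri(ray("top",(299.7,203.1)),ray("scene",(372.7,206.9))))
print("blue",onz("top",(312.1,246.6),115))
print("panel front-lower edge z81",onz("top",D(147,548),81),onz("top",D(462,527),81))
print("brow front top z300",onz("top",D(37,375),300),onz("top",D(406,347),300))
print("housing rear top",onz("top",D(37,65),300),onz("top",D(388,42),300))
print("collar",onz("top",D(286,437),120))
print("bow",tri(ray("top",(202.1,252.3)),ray("scene",(273.9,130.3))),onz("top",D(237,420),160),onz("top",D(306,492),150))
```

```text
pocket corners [[ 556.6 -114.3   76. ]
 [ 580.6 -175.3   76. ]
 [ 525.5 -198.5   76. ]
 [ 496.7 -139.8   76. ]]  c [ 539.9 -157.    76. ]
65.0636429369725
65.50220169080123
59.74702962298934
65.39226412512643
bar [[ 612.5 -245.8  140. ]
 [ 610.9 -260.8  140. ]
 [ 540.5 -251.6  140. ]
 [ 541.5 -236.7  140. ]] [ 576.3 -248.8  140. ]
plate [array([ 760.5, -427. ,   12. ]), array([ 409.2, -373.4,   12. ]), array([451.2, -78.7,  12. ]), array([ 803.5, -132. ,   12. ])]
cap top [666.   12.6 115. ] [663.8  12.9 115. ] [667.3  14.5 115. ]
caps tri (array([665.4,  12.8, 111.6]), [np.float64(0.7172145388889113), np.float64(0.7172145388887989)])
blue [558.6  -5.4 115. ]
panel front-lower edge z81 [531.  331.7  81. ] [524.  136.8  81. ]
brow front top z300 [591.  332.4 300. ] [586. 137. 300.]
housing rear top [764.5 325.5 300. ] [757.8 134.1 300. ]
collar [583.5 234.9 120. ]
bow (array([560.7, 236.4, 163.9]), [np.float64(0.2884456853388002), np.float64(0.28844568533888165)]) [587.9 256.  160. ] [542.6 220.  150. ]
```

Measurements agree with the given sizes:
- **Sampler:** origin about (576,-249), yaw -8.5°.
- **Pocket:** (540,-156.5).
- **Sample:** (665.5,13).
- **Console:** origin about (578,234), yaw -2°.

I'll roll the tool so the jaws lie along world y, and go around the front of the console.

```bash
python3 -m pendant '{"xyz":[[0,0,0],[0,0,0],[0,0,0],[0,0,0],[-1.3,-3.8,0],[-1.3,-3.8,0],[-1.3,-3.8,0],[-1.3,-3.8,0],[-1.3,-3.8,0],[-1.3,-3.8,0]],"roll":[-0.1057,-0.1057,-0.1057,-0.1057,0,0,0,0,0,0],"hand":[-1,-1,-1,-1,-1,-1,-1,-1,-1,-1]}' 40
```

```text
time: 0.93
tool_pos: [303.4, 271.8, 231.0]
ee_rot: [-0.0, -0.0, 1.0, -0.0]
force: [1.1, 0.8, -0.9]
opening: 1.001
```

```bash
python3 -m pendant '{"xyz":[[-1.4,-3.7,0],[-1.4,-3.7,0],[-1.4,-3.7,0],[-1.4,-3.7,0],[-1.4,-3.7,0],[-1.4,-3.7,0],[-1.4,-3.7,0],[-4,0,0],[-4,0,0],[-4,0,0]],"roll":[0,0,0,0,0,0,0,0,0,0],"hand":[-1,-1,-1,-1,-1,-1,-1,-1,-1,-1]}'
python3 -m pendant '{"xyz":[[-4,0,0],[-4,0,0],[-4,0,0],[-1.4,0,0],[0,0,0],[0,0,0],[0,0,0],[0,0,0],[0,0,0],[0,0,0]],"roll":[0,0,0,0,0,0,0,0,0,0],"hand":[-1,-1,-1,-1,-1,-1,-1,-1,-1,-1]}'
python3 - <<'E'
from h import *
s=robot.read_state(); im=eyes.grab_frame("wrist")
cv2.imwrite("pics/w1.png",im[:,:,::-1])
np.set_printoptions(precision=1,suppress=True); print(s["tool_pos"])
for b in blobs(mask(im,(5,190,120),(16,255,255)),60): print(b,onz("wrist",b[0],115,s))
E
```

```text
time: 1.77
tool_pos: [523.0, 12.8, 231.1]
ee_rot: [-0.0, 0.002, 1.0, 0.0]
force: [-0.1, -0.1, 0.5]
opening: 0.997
time: 2.6
tool_pos: [654.9, 14.7, 232.1]
ee_rot: [0.0, 0.0, 1.0, -0.0]
force: [0.1, -0.4, -0.1]
opening: 0.999
[654.9  14.7 232.1]
((np.float64(83.4), np.float64(71.9)), (12, 6, 147, 125, 3018)) [ 548.2 -131.2  115. ]
((np.float64(309.3), np.float64(249.3)), (286, 217, 48, 58, 1703)) [665.3  11.1 115. ]
```

View pics/w1.png

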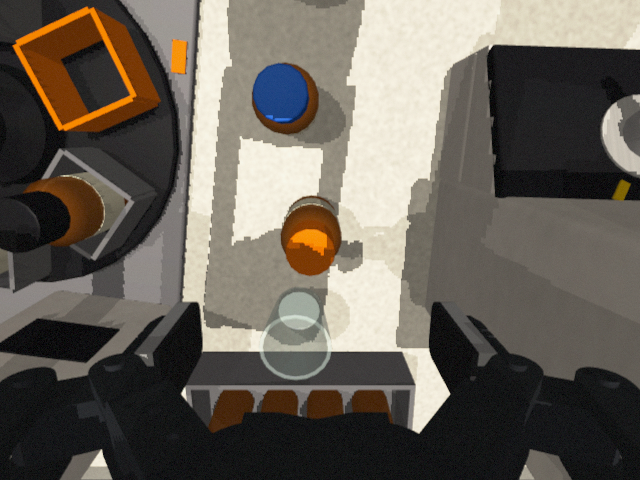

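Run:
```python
import cv2
a=cv2.imread("pics/w1.png")
cv2.imwrite("pics/w1c.png",cv2.resize(a[180:300,250:370],None,fx=5,fy=5,interpolation=cv2.INTER_CUBIC))
```

```text
(no output)
```

View pics/w1c.png

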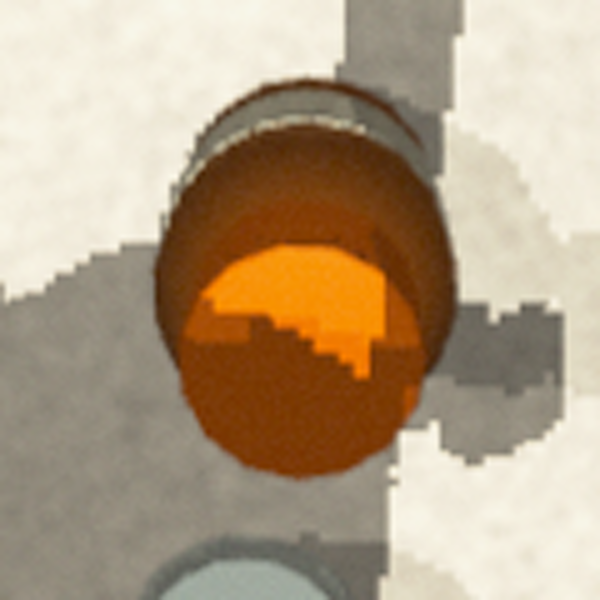

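The cap's top disc is centred at wrist px (310.4,252), which puts it at about (667,12). That agrees with the other views, so I'll descend and grip the cap.

```bash
python3 -m pendant '{"xyz":[[-1.15,-0.25,0.8],[0,0,3.5],[0,0,3.5],[0,0,3],[0,0,2.5],[0,0,1.5],[0,0,0],[0,0,0],[0,0,0],[0,0,0]],"roll":[0,0,0,0,0,0,0,0,0,0],"hand":[-1,-1,-1,-1,-1,-1,-1,-1,1,1]}' 45
python3 -m pendant '{"xyz":[[0,0,0],[0,0,0],[0,0,0],[0,0,0],[0,0,0],[0,0,0],[0,0,0],[0,0,0],[0,0,-0.5],[0,0,-0.5]],"roll":[0,0,0,0,0,0,0,0,0,0],"hand":[1,1,1,1,1,1,1,1,1,1]}' 45
```

```text
time: 3.48
tool_pos: [668.5, 11.9, 85.6]
ee_rot: [0.002, -0.0, 1.0, -0.0]
force: [-0.2, -0.5, -0.3]
opening: 0.751
time: 4.32
tool_pos: [666.4, 12.2, 92.9]
ee_rot: [-0.001, 0.0, 1.0, 0.0]
force: [-0.4, 0.1, -1.8]
opening: 0.408
```

```bash
python3 -m pendant '{"xyz":[[0,0,-2.5],[0,0,-3.5],[0,0,-3.5],[0,0,-3.5],[2.9,-1.7,0],[2.9,-1.7,0],[2.9,-1.7,0],[1.3,-3.8,0],[1.3,-3.8,0],[1.3,-3.8,0]],"roll":[0,0,0,0,0,0,0,0,0,0],"hand":[1,1,1,1,1,1,1,1,1,1]}' 45
python3 -m pendant '{"xyz":[[0,0,0],[0,0,0],[0,0,0],[0,0,0],[0,0,0],[0,0,0],[0,0,0],[0,0,0],[0,0,0],[0,0,0]],"roll":[0,0,0,0,0,0,0,0,0,0],"hand":[1,1,1,1,1,1,1,1,1,1]}' 45
python3 - <<'E'
from h import *
np.set_printoptions(precision=1,suppress=True)
s0={"tool_pos":np.array([654.9,14.7,232.1]),"ee_rot":np.array([0,0,1.,0])}
c=np.array([onz("wrist",p,76,s0) for p in((15,43),(93,10),(136,92),(63,130))]);print(c,c.mean(0))
s=robot.read_state(); print(s["tool_pos"],s["opening"]); im=eyes.grab_frame("wrist"); cv2.imwrite("pics/w2.png",im[:,:,::-1])
im=eyes.grab_frame("top"); cv2.imwrite("pics/t2.png",cv2.resize(im[130:320,250:490,::-1],None,fx=3,fy=3,interpolation=cv2.INTER_CUBIC))
E
```

```text
time: 5.15
tool_pos: [539.9, -153.5, 223.6]
ee_rot: [0.0, -0.001, 1.0, 0.0]
force: [1.3, -0.9, -1.7]
opening: 0.408
time: 5.98
tool_pos: [541.2, -152.7, 223.3]
ee_rot: [0.0, -0.0, 1.0, -0.0]
force: [-0.2, -0.5, -2.0]
opening: 0.409
[[ 523.1 -198.7   76. ]
 [ 502.2 -139.8   76. ]
 [ 555.8 -116.5   76. ]
 [ 582.6 -175.    76. ]] [ 540.9 -157.5   76. ]
[ 541.2 -152.7  223.3] 0.4090005507096316
```

View pics/w2.png

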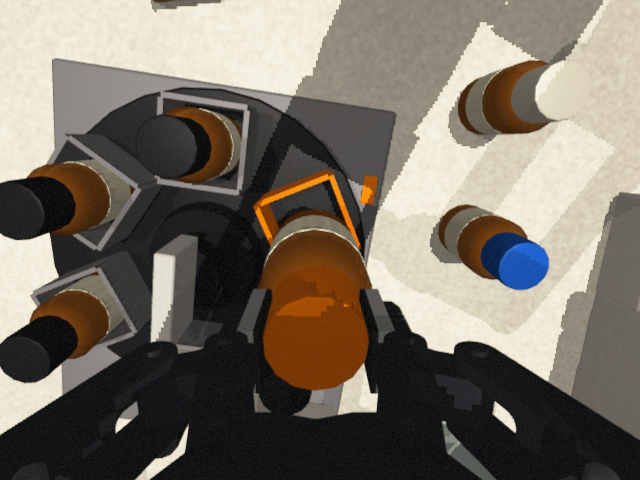

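View pics/t2.png

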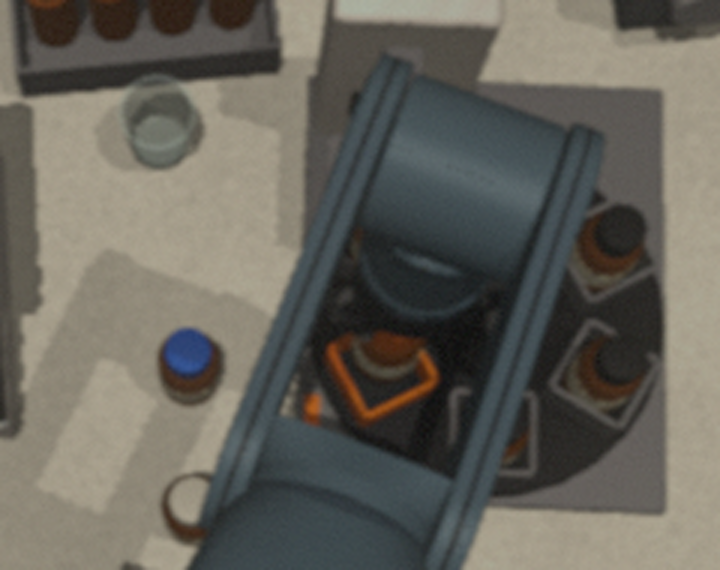

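Run:
```python
from h import *
np.set_printoptions(precision=1,suppress=True)
s={"tool_pos":np.array([541.2,-152.7,223.3]),"ee_rot":np.array([0,0,1.,0])}
print("cap",onz("wrist",(315,341),254,s), "size",onz("wrist",(368,341),254,s)-onz("wrist",(262,341),254,s))
print("rim",onz("wrist",(334,175),76,s),onz("wrist",(256,207),76,s))
a=np.deg2rad(-8.5)
for t in(np.deg2rad(120)+a,):
  for O in((576.3,-248.7),):
    c=np.array(O)+100*np.array([np.cos(t),np.sin(t)]);print("model",c)
    for i in(-33,33):
      for j in(-33,33): print(c+i*np.array([np.cos(t),np.sin(t)])+j*np.array([-np.sin(t),np.cos(t)]))
```

```text
cap [ 539.7 -152.1  254. ] size [ 0.  35.3  0. ]
rim [ 501.8 -137.8   76. ] [ 526.2 -197.7   76. ]
model [ 539.6 -155.7]
[ 582.4 -174.3]
[ 521.  -198.5]
[ 558.3 -112.9]
[ 496.9 -137. ]
```

```bash
python3 -m pendant '{"xyz":[[0,-0.42,0],[0,0,2],[0,0,2],[0,0,1.5],[0,0,0],[0,0,0],[0,0,0],[0,0,0],[0,0,0],[0,0,0]],"roll":[0,0,0,0,0,0,0,0,0,0],"hand":[1,1,1,1,1,1,1,1,1,1]}' 45
python3 - <<'E'
from h import *
s=robot.read_state(); print(s["tool_pos"],s["opening"],s["force"]); im=eyes.grab_frame("wrist"); cv2.imwrite("pics/w3.png",im[:,:,::-1])
im=eyes.grab_frame("scene"); cv2.imwrite("pics/s3.png",cv2.resize(im[200:430,280:520,::-1],None,fx=3,fy=2.6,interpolation=cv2.INTER_CUBIC)[:600])
E
```

```text
time: 6.92
tool_pos: [541.6, -157.4, 169.3]
ee_rot: [0.001, 0.0, 1.0, -0.0]
force: [0.3, 0.1, -2.6]
opening: 0.404
[ 541.64074402 -157.35208751  169.26699722] 0.40384666143519404 [ 0.27758038  0.11596794 -2.61601245]
```

View pics/w3.png

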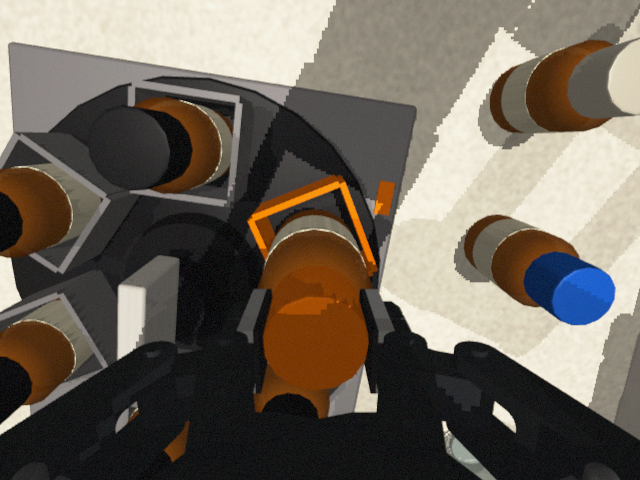

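View pics/s3.png

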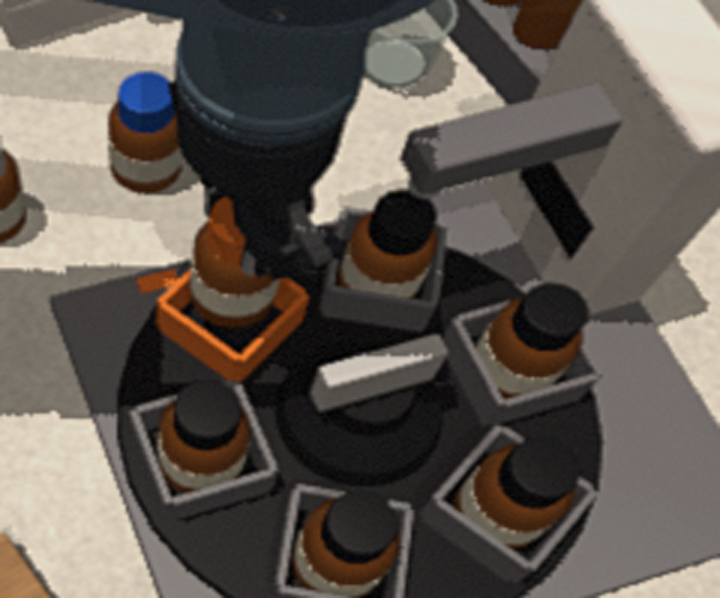

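Run:
```python
from h import *
np.set_printoptions(precision=1,suppress=True)
s={"tool_pos":np.array([541.6,-157.4,169.3]),"ee_rot":np.array([0,0,1.,0])}
A=onz("wrist",(248,216),76,s);B=onz("wrist",(343,177),76,s)
print(A,B,np.linalg.norm(A-B))
m=(A+B)/2; d=(A-B)/np.linalg.norm(A-B); n=np.array([-d[1],d[0],0]); n*=np.sign(n[0])
print("center from edge",m+33*n, np.degrees(np.arctan2(d[1],d[0])))
# bottle bottom front: body silhouette topmost point of bottom edge
print("bottom front arc",onz("wrist",(310,213),84.8,s),"expected x",541.6-25)
print("cap",onz("wrist",(316,340),199.8,s))
print("body sides",onz("wrist",(263,262),164.8-20,s)[1],onz("wrist",(370,262),144.8,s)[1])
```

```text
[ 522.8 -199.3   76. ] [ 498.4 -139.5   76. ] 64.56404899568203
center from edge [ 541.1 -156.9   76. ] -67.7477092818618
bottom front arc [ 519.2 -159.8   84.8] expected x 516.6
cap [ 539.9 -156.4  199.8]
body sides -181.0010506337103 -131.165888832539
```

```bash
python3 -m pendant '{"xyz":[[0,0,0.8],[0,0,0.8],[0,0,0.8],[0,0,0.8],[0,0,0.7],[0,0,0.6],[0,0,0.5],[0,0,0.1],[0,0,0],[0,0,0]],"roll":[0,0,0,0,0,0,0,0,0,0],"hand":[1,1,1,1,1,1,1,1,1,1]}' 45
```

```text
time: 7.85
tool_pos: [541.4, -157.2, 117.5]
ee_rot: [0.0, -0.0, 1.0, -0.0]
force: [-0.1, 0.5, -2.5]
opening: 0.404
```

```bash
python3 -m pendant '{"xyz":[[0,0,0.1],[0,0,0.1],[0,0,0.05],[0,0,0],[0,0,0],[0,0,0],[0,0,0],[0,0,0],[0,0,0],[0,0,0]],"roll":[0,0,0,0,0,0,0,0,0,0],"hand":[1,1,1,1,1,1,1,1,1,1]}' 45
```

```text
time: 8.68
tool_pos: [541.2, -157.1, 114.9]
ee_rot: [0.0, -0.0, 1.0, -0.0]
force: [0.3, 0.1, -1.6]
opening: 0.41
```

```bash
python3 -m pendant '{"xyz":[[0,0,0.05],[0,0,0.05],[0,0,0],[0,0,0],[0,0,0],[0,0,0],[0,0,0],[0,0,0],[0,0,0],[0,0,0]],"roll":[0,0,0,0,0,0,0,0,0,0],"hand":[1,1,1,1,1,1,1,1,1,1]}' 45
```

```text
time: 9.52
tool_pos: [541.5, -157.3, 114.8]
ee_rot: [0.001, -0.0, 1.0, -0.0]
force: [-1.5, 0.2, 4.3]
opening: 0.406
```

Floor contact is confirmed: the force went from -2.5 to +4.3 N. Next I'll release with the jaws only partly open and rise.

```bash
python3 -m pendant '{"xyz":[[0,0,0],[0,0,0],[0,0,0],[0,0,0],[0,0,0],[0,0,0],[0,0,0],[0,0,0],[0,0,0],[0,0,0]],"roll":[0,0,0,0,0,0,0,0,0,0],"hand":[0.1,0,-0.1,-0.2,-0.3,-0.4,-0.4,-0.4,-0.4,-0.4]}' 45
python3 -m pendant '{"xyz":[[0,0,-1],[0,0,-2],[0,0,-3],[0,0,-4],[0,0,-3],[0,0,0],[0,0,0],[0,0,0],[0,0,0],[0,0,0]],"roll":[0,0,0,0,0,0,0,0,0,0],"hand":[-0.4,-0.4,-0.4,-0.4,-0.4,-0.4,-0.4,-0.4,-0.4,-0.4]}' 45
python3 - <<'E'
from h import *
s=robot.read_state(); print(s["tool_pos"],s["opening"],s["force"]); im=eyes.grab_frame("wrist"); cv2.imwrite("pics/w4.png",im[:,:,::-1])
im=eyes.grab_frame("scene"); cv2.imwrite("pics/s4.png",cv2.resize(im[200:430,280:520,::-1],None,fx=3,fy=2.6,interpolation=cv2.INTER_CUBIC)[:600])
E
```

```text
time: 10.35
tool_pos: [541.2, -157.1, 113.8]
ee_rot: [0.0, 0.0, 1.0, -0.0]
force: [-0.1, 0.1, -0.5]
opening: 0.699
time: 11.18
tool_pos: [540.3, -156.7, 242.2]
ee_rot: [-0.001, 0.0, 1.0, 0.001]
force: [-0.2, 0.3, -0.3]
opening: 0.697
[ 540.32233615 -156.69654313  242.22787255] 0.6969192799494092 [-0.20366924  0.27911779 -0.2511312 ]
```

View pics/w4.png

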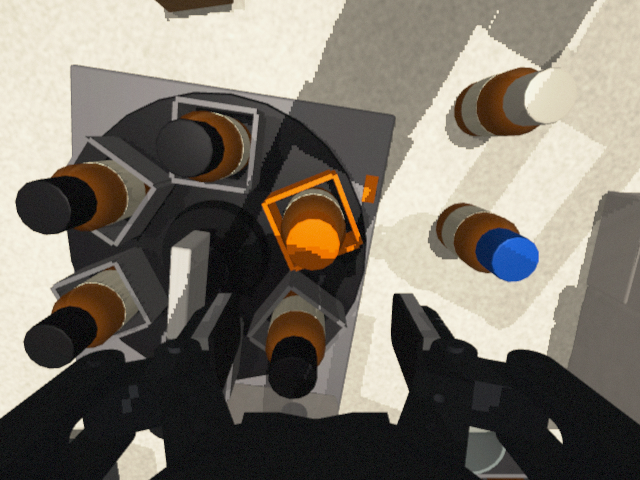

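View pics/s4.png

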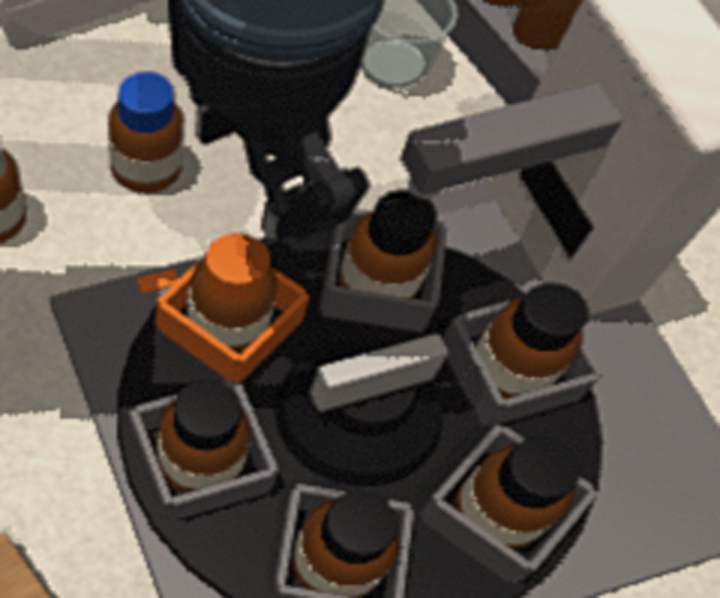

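The sample stands upright in the orange pocket, with its cap at wrist px (313,243). The carousel hasn't moved. Now I'll move above the hub.

```bash
python3 -m pendant '{"xyz":[[-1.2,-3.07,0],[-1.2,-3.07,0],[-1.2,-3.07,0],[0,0,0],[0,0,0],[0,0,0],[0,0,0],[0,0,0],[0,0,0],[0,0,0]],"roll":[0,0,0,0.075,0.073,0,0,0,0,0],"hand":[-0.4,-0.4,-0.4,-0.4,-0.4,-0.4,-0.4,-0.4,-0.4,-0.4]}' 45
python3 - <<'E'
from h import *
s=robot.read_state(); print(s["tool_pos"],s["ee_rot"],s["opening"],s["force"]); im=eyes.grab_frame("wrist"); cv2.imwrite("pics/w5.png",im[:,:,::-1])
np.set_printoptions(precision=1,suppress=True)
print([proj("wrist",p,s) for p in((576.3,-248.8,140),(576.3,-248.8,90))])
E
```

```text
time: 12.12
tool_pos: [577.1, -248.8, 243.9]
ee_rot: [0.0, 0.073, 0.997, -0.0]
force: [-0.2, -0.2, -0.4]
opening: 0.698
[ 577.14304779 -248.80032123  243.93121866] [ 4.20198604e-05  7.31947901e-02  9.97317663e-01 -1.77961660e-05] 0.6981730061591926 [-0.22832091 -0.17186882 -0.42922757]
[array([313.8, 239.2]), array([314. , 223.1])]
```

View pics/w5.png

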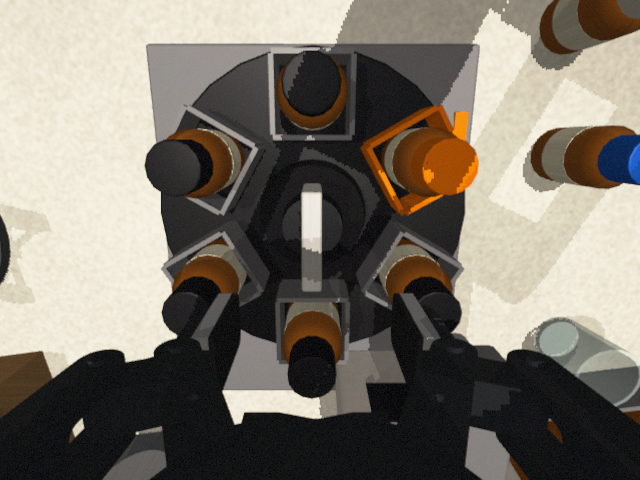

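The bar is seen square-on at columns 302–321 and rows 192–291, so the roll is right and the offset is about 1 mm. I'll descend and grip it.

```bash
python3 -m pendant '{"xyz":[[0,-0.1,1.3],[0,0,3],[0,0,3],[0,0,3],[0,0,2.5],[0,0,1.5],[0,0,0],[0,0,0],[0,0,0],[0,0,0]],"roll":[0,0,0,0,0,0,0,0,0,0],"hand":[-0.4,-0.4,-0.4,-0.4,-0.4,-0.4,-0.4,-0.4,0.2,0.4]}' 50
python3 -m pendant '{"xyz":[[0,0,0],[0,0,0],[0,0,0],[0,0,0],[0,0,0],[0,0,0],[0,0,0],[0,0,0],[0,0,0],[0,0,0]],"roll":[0,0,0,0,0,0,0,0,0,0],"hand":[0.6,0.8,1,1,1,1,1,1,1,1]}' 50
```

```text
time: 13.0
tool_pos: [578.2, -250.9, 102.8]
ee_rot: [0.002, 0.074, 0.997, -0.001]
force: [-0.5, -0.4, -0.3]
opening: 0.432
time: 13.83
tool_pos: [577.6, -251.6, 102.5]
ee_rot: [0.001, 0.074, 0.997, -0.001]
force: [-1.7, -4.3, 5.4]
opening: 0.154
```

```bash
python3 -m pendant '{"xyz":[[0,0,0],[0,0,0],[0,0,0],[0,0,0],[0,0,0],[0,0,0],[0,0,0],[0,0,0],[0,0,0],[0,0,0]],"roll":[0.03,0.05,0.06,0.06,0.06,0.06,0.06,0.06,0.05,0.03],"hand":[1,1,1,1,1,1,1,1,1,1]}' 50
python3 -m pendant '{"xyz":[[0,0,0],[0,0,0],[0,0,0],[0,0,0],[0,0,0],[0,0,0],[0,0,0],[0,0,0],[0,0,0],[0,0,0]],"roll":[0.03,0.05,0.06,0.06,0.06,0.06,0.06,0.05,0.03,0.02],"hand":[1,1,1,1,1,1,1,1,1,1]}' 50
python3 - <<'E'
from h import *
s=robot.read_state(); print(s["tool_pos"],s["ee_rot"],s["wrist_torque"],s["force"], pose(s)[:3,:3])
E
```

```text
time: 14.67
tool_pos: [577.7, -251.4, 102.5]
ee_rot: [0.002, 0.329, 0.944, -0.001]
force: [-2.1, -3.8, 6.2]
opening: 0.164
time: 15.5
tool_pos: [577.9, -251.3, 102.5]
ee_rot: [0.002, 0.543, 0.839, -0.0]
force: [-0.4, -2.1, 5.1]
opening: 0.153
[ 577.90474429 -251.2957596   102.50004931] [ 1.77899320e-03  5.43498593e-01  8.39408121e-01 -3.47892942e-04] [-0.33284637  0.15214666  0.18630416] [-0.36194539 -2.11436484  5.12647108] [[-0.40921223  0.9124355   0.00260844]
 [ 0.91243303  0.40921832 -0.00251781]
 [-0.00336476  0.00134971 -0.99999343]]
```

```bash
python3 -m pendant '{"xyz":[[0,0,0],[0,0,0],[0,0,0],[0,0,0],[0,0,0],[0,0,0],[0,0,0],[0,0,0],[0,0,0],[0,0,0]],"roll":[0.02,0.02,0.02,0.02,0,0,0,0,0,0],"hand":[1,1,1,1,1,1,1,1,1,1]}' 50
python3 - <<'E'
from h import *
s=robot.read_state(); x=pose(s)[:3,0]; print(s["wrist_torque"],s["force"],"turn",np.radians(171.5)-np.arctan2(x[1],x[0]))
im=eyes.grab_frame("wrist"); cv2.imwrite("pics/w6.png",im[:,:,::-1])
im=eyes.grab_frame("scene"); cv2.imwrite("pics/s6.png",cv2.resize(im[200:430,280:520,::-1],None,fx=3,fy=2.6,interpolation=cv2.INTER_CUBIC)[:600])
E
```

```text
time: 16.33
tool_pos: [577.9, -251.3, 102.5]
ee_rot: [0.002, 0.575, 0.818, -0.001]
force: [-0.9, -2.8, 5.0]
opening: 0.155
[-0.39804371  0.17157818  1.391284  ] [-0.93005    -2.77087709  5.03640523] turn 1.0765540231740016
```

View pics/w6.png

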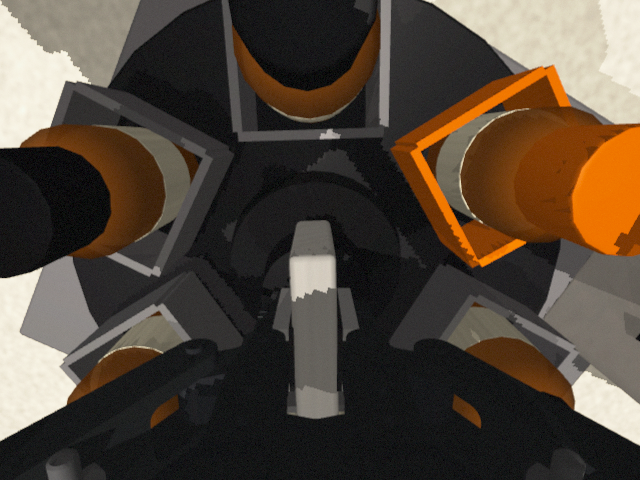

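View pics/s6.png

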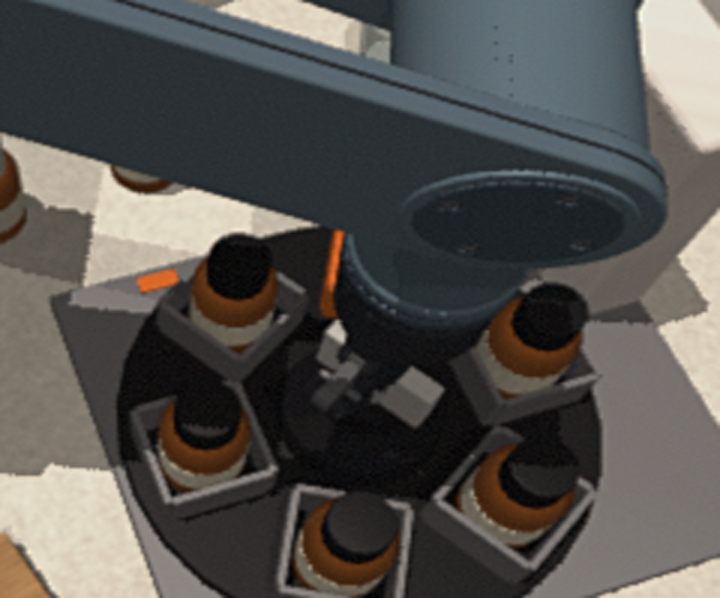

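The wrist torque jumped from 0.19 to 1.39 N m at a turn of about 1.07 rad, so the carousel is at its stop. Every bottle in view is upright. Next: release and rise.

```bash
python3 -m pendant '{"xyz":[[0,0,0],[0,0,0],[0,0,0],[0,0,0],[0,0,0],[0,0,0],[0,0,-1],[0,0,-3],[0,0,-4],[0,0,-4]],"roll":[0,0,0,0,0,0,0,0,0,0],"hand":[0.5,0.3,0.1,-0.1,-0.2,-0.2,-0.2,-0.2,-0.2,-0.2]}' 50
python3 -m pendant '{"xyz":[[0,0,-4],[0,0,0],[0,0,0],[0,0,0],[0,0,0],[0,0,0],[0,0,0],[0,0,0],[0,0,0],[0,0,0]],"roll":[-0.12,-0.12,-0.12,-0.12,-0.12,-0.12,-0.12,-0.12,-0.12,-0.12],"hand":[-0.2,-0.2,-0.2,-0.2,-0.2,-0.2,-0.2,-0.2,-0.2,-0.2]}' 50
python3 - <<'E'
from h import *
s=robot.read_state(); print(s["tool_pos"],s["ee_rot"],s["force"])
im=eyes.grab_frame("wrist"); cv2.imwrite("pics/w7.png",im[:,:,::-1])
E
```

```text
time: 17.27
tool_pos: [576.3, -249.7, 221.8]
ee_rot: [-0.001, 0.576, 0.817, 0.0]
force: [2.2, -1.1, -0.0]
opening: 0.598
time: 18.1
tool_pos: [577.0, -250.1, 261.7]
ee_rot: [0.0, 0.011, 1.0, -0.0]
force: [0.4, -0.1, -0.1]
opening: 0.599
[ 576.98652221 -250.14042343  261.68895944] [ 2.71255180e-04  1.10383924e-02  9.99939027e-01 -1.49840665e-04] [ 0.35301617 -0.05595357 -0.12255153]
```

View pics/w7.png

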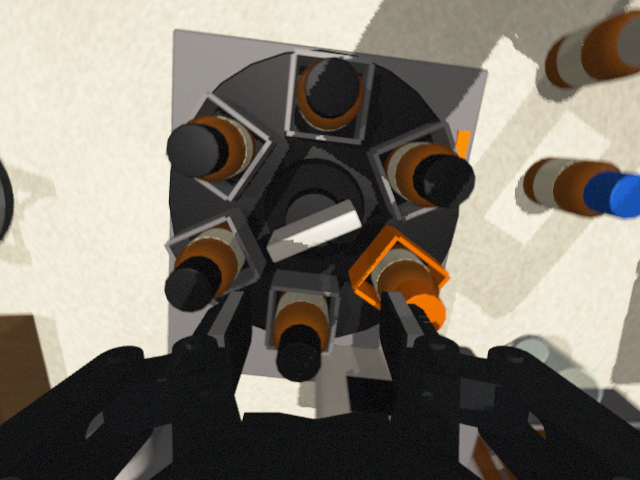

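Run:
```python
from h import *
np.set_printoptions(precision=1,suppress=True)
s={"tool_pos":np.array([577,-250.1,261.7]),"ee_rot":np.array([0,0.011,1,0])}
im=cv2.imread("pics/w7.png"); h=cv2.cvtColor(im,cv2.COLOR_BGR2HSV)
m=cv2.inRange(h,(0,0,140),(180,60,255)); m[:195]=0;m[265:]=0;m[:,:262]=0;m[:,365:]=0
for b in blobs(m,50):print(b)
c=max(cv2.findContours(m,0,2)[0],key=cv2.contourArea); bx=cv2.boxPoints(cv2.minAreaRect(c)); w=np.array([onz("wrist",p,140,s) for p in bx])
print(bx,w,w.mean(0))
for i in range(4):
    d=w[i]-w[i-1];print(np.linalg.norm(d),np.degrees(np.arctan2(d[1],d[0])))
```

```text
((np.float64(327.0), np.float64(229.6)), (283, 210, 78, 38, 1218))
[[282.5 238.8]
 [354.6 208.7]
 [361.7 225.8]
 [289.6 255.8]] [[ 580.2 -273.   140. ]
 [ 559.4 -221.1  140. ]
 [ 571.8 -216.   140. ]
 [ 593.1 -268.4  140. ]] [ 576.1 -244.6  140. ]
13.769905775534147 -160.4838669822476
55.916338847961725 111.82183185762075
13.464591193847939 22.415135546097705
56.61051113429263 -67.87970884824128
```

The bar now lies at -68°, against an expected -68.5° at the stop, and the sample rides upright in its pocket. Next I'll go to the console, staying in front of the brow.

```bash
python3 -m pendant '{"xyz":[[2.5,3.2,-0.8],[2.5,3.2,-0.8],[2.5,3.2,-0.8],[0,4,-0.8],[0,4,-0.8],[0,4,0],[0,4,0],[0,4,0],[0,4,0],[0,4,0]],"roll":[0,0,0,0,0,0,0,0,0,0],"hand":[-1,-1,-1,-1,-1,-1,-1,-1,-1,-1]}' 50
python3 -m pendant '{"xyz":[[-0.4,3.5,0],[-0.4,3.5,0],[-0.4,3.5,0],[0,0,0],[0,0,0],[0,0,0],[0,0,0],[0,0,0],[0,0,0],[0,0,0]],"roll":[0,0,0,0,0,0,0,0,0,0],"hand":[-1,-1,-1,-1,-1,-1,-1,-1,-1,-1]}' 50
python3 - <<'E'
from h import *
s=robot.read_state(); print(s["tool_pos"],s["ee_rot"],s["force"])
im=eyes.grab_frame("wrist"); cv2.imwrite("pics/w8.png",im[:,:,::-1])
np.save("s8.npy",np.r_[s["tool_pos"],s["ee_rot"]])
E
```

```text
time: 18.98
tool_pos: [512.2, 129.7, 301.8]
ee_rot: [0.001, 0.016, 1.0, 0.0]
force: [0.9, 0.1, 0.4]
opening: 1.003
time: 19.82
tool_pos: [527.6, 231.4, 301.0]
ee_rot: [0.0, 0.015, 1.0, 0.0]
force: [-0.6, -0.5, 0.1]
opening: 1.002
[527.63784255 231.4065233  301.04602533] [1.13241497e-04 1.49133404e-02 9.99888784e-01 6.22232871e-06] [-0.62610546 -0.46939795  0.11703149]
```

View pics/w8.png

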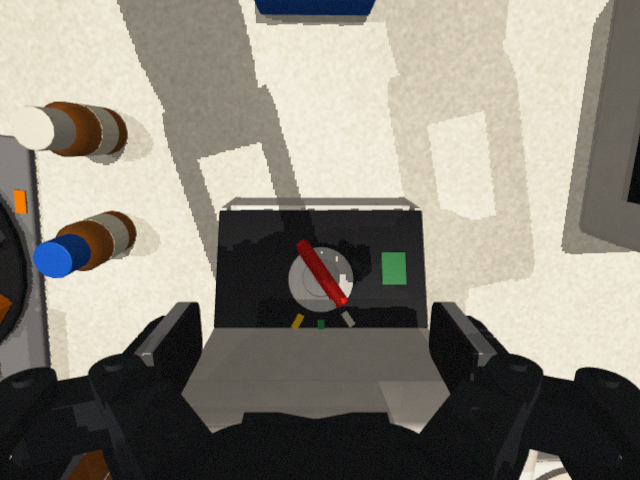

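Run:
```python
from h import *
np.set_printoptions(precision=1,suppress=True)
v=np.load("s8.npy"); s={"tool_pos":v[:3],"ee_rot":v[3:]}
im=cv2.imread("pics/w8.png")[:,:,::-1].copy()
m=mask(im,(0,170,60),(5,255,255))|mask(im,(174,150,60),(180,255,255))
c=max(cv2.findContours(m,0,2)[0],key=cv2.contourArea); bx=cv2.boxPoints(cv2.minAreaRect(c)); print("bow box px",bx)
print("panel front corners z81",onz("wrist",(220,210),81,s),onz("wrist",(421,210),81,s))
print("panel/brow junction, brow lower front edge z260",onz("wrist",(213,329),260,s),onz("wrist",(427,329),260,s))
print("collar top z~125",onz("wrist",(321,280),125,s))
print("lower end z150-157",onz("wrist",(302,243),155,s)); print("upper end out62 z~177",onz("wrist",(343,302),176,s))
y=np.radians(-2);O=np.array([578,234,0]);Rz=R.from_euler('z',y).as_matrix()
n=np.array([-np.sin(np.radians(26)),0,np.cos(np.radians(26))]);u=np.array([np.cos(np.radians(26)),0,np.sin(np.radians(26))]);w=np.array([0,1,0])
for a,l in((.6,"OFF"),(0,"RUN"),(-.5,"START")):
    d=np.cos(a)*u+np.sin(a)*w
    for k in(-30,30):
        for o in(22,62):
            p=O+Rz@(np.array([10,0,110])+o*n+k*d); print(l,k,o,p,proj("wrist",p,s))
```

```text
bow box px [[293.1 245.3]
 [305.1 237.2]
 [348.4 301. ]
 [336.4 309.1]]
panel front corners z81 [525.8 140.1  81. ] [531.7 334.5  81. ]
panel/brow junction, brow lower front edge z260 [558.5 176.2 260. ] [562.  291.2 260. ]
collar top z~125 [584.  235.6 125. ]
lower end z150-157 [540.9 221.3 155. ]
upper end out62 z~177 [582.9 251.8 176. ]
OFF -30 22 [555.5 217.8 118.9] [300.1 248.1]
OFF -30 62 [538.  218.4 154.9] [298.2 239.5]
OFF 30 22 [601.2 250.1 140.6] [338.5 304.5]
OFF 30 62 [583.7 250.8 176.6] [341.8 303.3]
RUN -30 22 [551.4 234.9 116.6] [319.1 242.4]
RUN -30 62 [533.9 235.5 152.6] [319.7 233.1]
RUN 30 22 [605.3 233.  142.9] [319.  310.6]
RUN 30 62 [587.8 233.7 178.9] [319.6 310.1]
START -30 22 [555.2 249.2 118.2] [335.2 246.5]
START -30 62 [537.7 249.8 154.2] [338.  237.7]
START 30 22 [601.5 218.8 141.3] [302.4 306.2]
START 30 62 [584.  219.4 177.3] [300.8 305.2]
```

The key model agrees with the image: the bow's lower end is at px (299,241) against (298,239.5) predicted. The tool can't tilt and the brow blocks coming down over the bow's centre. So I'll straddle the lower end of the bow and push it towards +y with the -y pad. I'll descend part way and check clearance.

```bash
python3 -m pendant '{"xyz":[[-0.5,0.1,0],[0,0,2],[0,0,3],[0,0,3],[0,0,3],[0,0,2.6],[0,0,0],[0,0,0],[0,0,0],[0,0,0]],"roll":[0,0,0,0,0,0,0,0,0,0],"hand":[-0.3,-0.3,-0.3,-0.3,-0.3,-0.3,-0.3,-0.3,-0.3,-0.3]}' 50
python3 - <<'E'
from h import *
s=robot.read_state(); print(s["tool_pos"],s["ee_rot"],s["opening"],s["force"])
np.save("s9.npy",np.r_[s["tool_pos"],s["ee_rot"]])
im=eyes.grab_frame("wrist"); cv2.imwrite("pics/w9.png",im[:,:,::-1])
im=eyes.grab_frame("scene"); cv2.imwrite("pics/s9.png",cv2.resize(im[0:240,180:440,::-1],None,fx=3,fy=2.5,interpolation=cv2.INTER_CUBIC)[:600])
E
```

```text
time: 20.7
tool_pos: [534.2, 233.5, 167.1]
ee_rot: [0.002, 0.014, 1.0, 0.0]
force: [0.8, -0.5, 0.1]
opening: 0.653
[534.17164221 233.54444724 167.14779477] [2.00373980e-03 1.40461397e-02 9.99899225e-01 4.80053976e-04] 0.6531241919245401 [ 0.7890264 -0.519428   0.1160508]
```

View pics/w9.png

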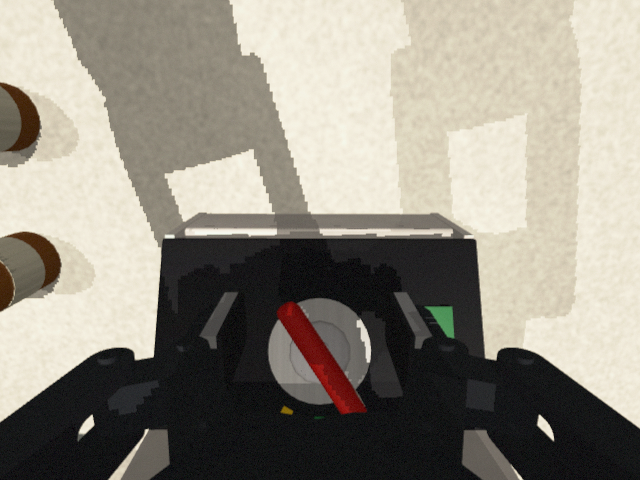

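View pics/s9.png

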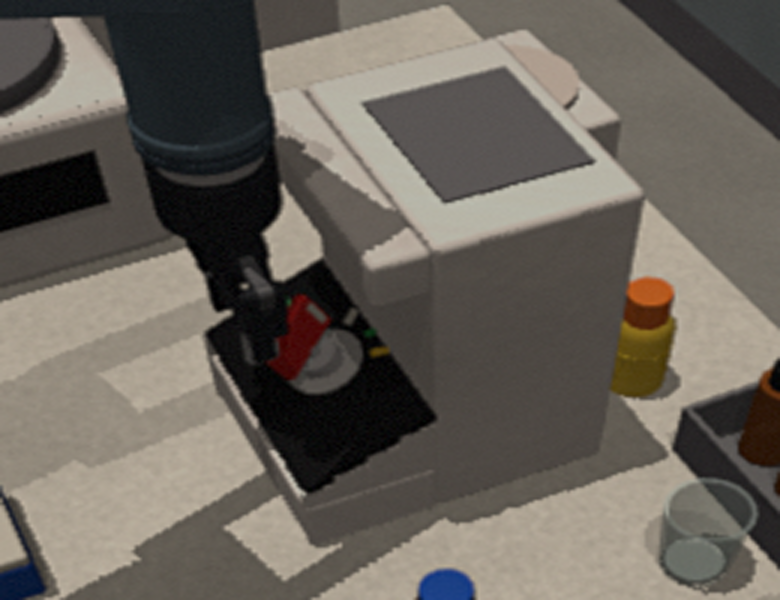

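The bow's lower end at px (290,310) lies between the pads at (220,320) and (410,320), and the body is clear of the brow. I'll descend 33 mm, then push towards +y.

```bash
python3 -m pendant '{"xyz":[[0,0,1.2],[0,0,1.2],[0,0,1.0],[0,0,0],[0,0,0],[0,0,0],[0,0,0],[0,0,0],[0,0,0],[0,0,0]],"roll":[0,0,0,0,0,0,0,0,0,0],"hand":[-0.3,-0.3,-0.3,-0.3,-0.3,-0.3,-0.3,-0.3,-0.3,-0.3]}' 50
python3 - <<'E'
from h import *
s=robot.read_state(); print(s["tool_pos"],s["opening"],s["force"])
im=eyes.grab_frame("wrist"); cv2.imwrite("pics/w10.png",im[:,:,::-1])
im=eyes.grab_frame("scene"); cv2.imwrite("pics/s10.png",cv2.resize(im[60:180,230:360,::-1],None,fx=5,fy=5,interpolation=cv2.INTER_CUBIC))
E
```

```text
time: 21.63
tool_pos: [532.7, 233.3, 131.2]
ee_rot: [0.0, 0.014, 1.0, 0.0]
force: [-0.1, -0.3, 0.1]
opening: 0.646
[532.68387923 233.27345674 131.15429244] 0.6463506809753095 [-0.10295353 -0.28245685  0.12325636]
```

View pics/w10.png

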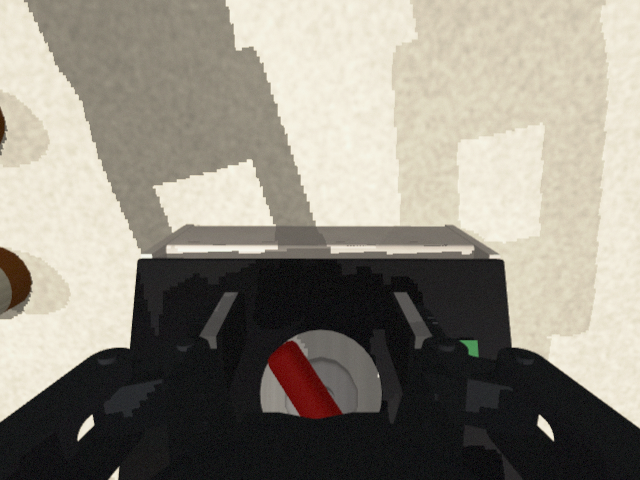

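View pics/s10.png

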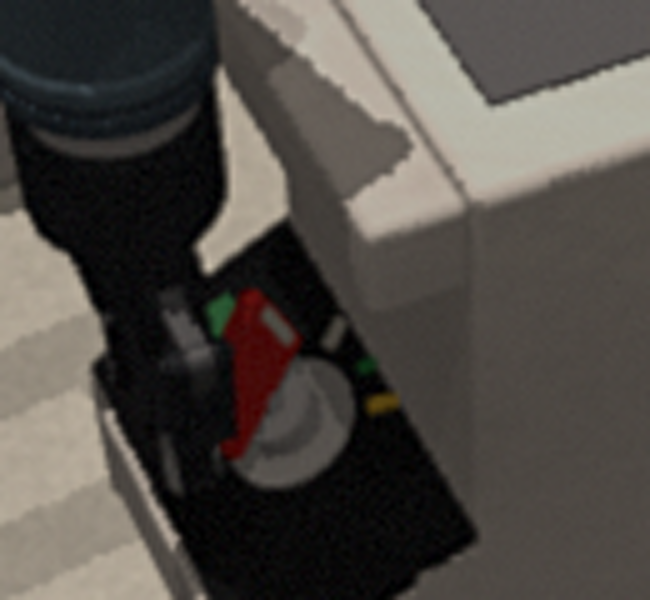

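```bash
python3 -m pendant '{"xyz":[[0,0.5,0],[0,0.4,0],[0,0.3,0],[0,0.3,0],[0,0.2,0],[0,0.2,0],[0,0.2,0],[0,0,0],[0,0,0],[0,0,0]],"roll":[0,0,0,0,0,0,0,0,0,0],"hand":[-0.3,-0.3,-0.3,-0.3,-0.3,-0.3,-0.3,-0.3,-0.3,-0.3]}' 50
python3 - <<'E'
from h import *
s=robot.read_state(); print(s["tool_pos"],s["opening"],s["force"])
im=eyes.grab_frame("wrist"); cv2.imwrite("pics/w11.png",im[:,:,::-1])
im=eyes.grab_frame("scene"); cv2.imwrite("pics/s11.png",cv2.resize(im[60:180,230:360,::-1],None,fx=5,fy=5,interpolation=cv2.INTER_CUBIC))
E
```

```text
time: 22.57
tool_pos: [533.0, 254.3, 130.6]
ee_rot: [-0.0, 0.014, 1.0, -0.0]
force: [-2.0, -2.0, -1.9]
opening: 0.65
[532.99521781 254.25183723 130.63098538] 0.650009500519483 [-2.01790573 -1.99671023 -1.88065284]
```

View pics/w11.png

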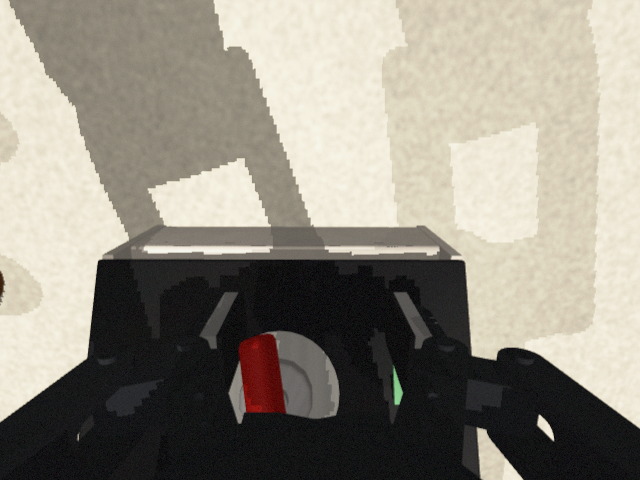

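View pics/s11.png

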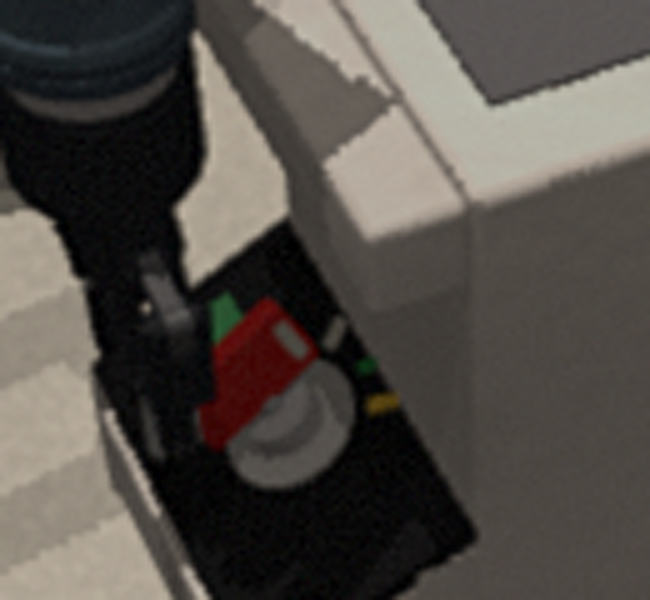

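```bash
python3 -m pendant '{"xyz":[[0,0.2,0],[0,0.2,0],[0,0,0],[0,0,0],[0,0,0],[0,0,0],[0,0,0],[0,0,0],[0,0,0],[0,0,0]],"roll":[0,0,0,0,0,0,0,0,0,0],"hand":[-0.3,-0.3,-0.3,-0.3,-0.3,-0.3,-0.3,-0.3,-0.3,-0.3]}' 50
python3 - <<'E'
from h import *
s=robot.read_state(); print(s["tool_pos"],s["opening"],s["force"])
im=eyes.grab_frame("wrist"); cv2.imwrite("pics/w12.png",im[:,:,::-1])
E
```

```text
time: 23.5
tool_pos: [533.6, 258.4, 131.0]
ee_rot: [0.0, 0.014, 1.0, 0.0]
force: [0.2, -0.3, -0.6]
opening: 0.649
[533.55653426 258.40163584 131.02738394] 0.6487539098841517 [ 0.24308171 -0.2692972  -0.57876507]
```

View pics/w12.png

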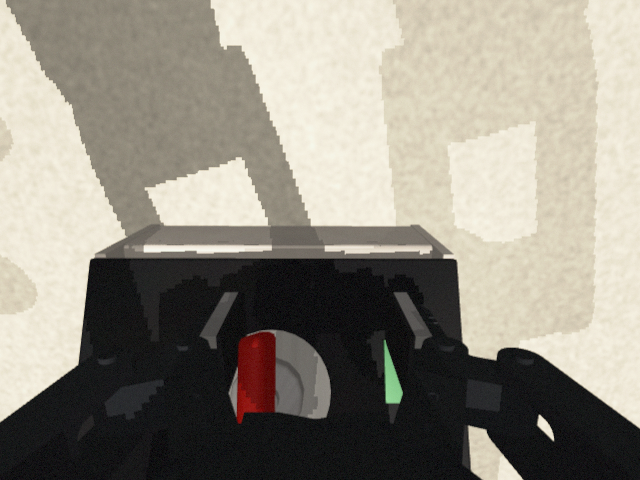

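The bow is at RUN (vertical in the wrist picture). Now I'll push on to START and hold.

```bash
python3 -m pendant '{"xyz":[[0,0.3,0],[0,0.3,0],[0,0.3,0],[0,0.3,0],[0,0.1,0],[0,0,0],[0,0,0],[0,0,0],[0,0,0],[0,0,0]],"roll":[0,0,0,0,0,0,0,0,0,0],"hand":[-0.3,-0.3,-0.3,-0.3,-0.3,-0.3,-0.3,-0.3,-0.3,-0.3]}' 50
python3 - <<'E'
from h import *
s=robot.read_state(); print(s["tool_pos"],s["opening"],s["force"],s["wrist_torque"])
im=eyes.grab_frame("wrist"); cv2.imwrite("pics/w13.png",im[:,:,::-1])
im=eyes.grab_frame("scene"); cv2.imwrite("pics/s13.png",cv2.resize(im[60:180,230:360,::-1],None,fx=5,fy=5,interpolation=cv2.INTER_CUBIC))
E
```

```text
time: 24.38
tool_pos: [533.4, 269.3, 130.7]
ee_rot: [-0.0, 0.014, 1.0, -0.002]
force: [-1.3, -8.3, 1.8]
opening: 0.649
[533.40494027 269.27984476 130.66042819] 0.6493539348435668 [-1.2786411  -8.28091649  1.77593912] [-1.25120931  0.06226396 -0.07003455]
```

View pics/w13.png

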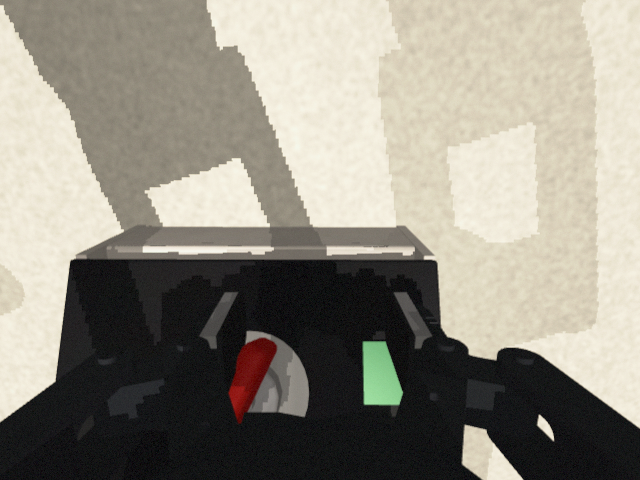

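View pics/s13.png

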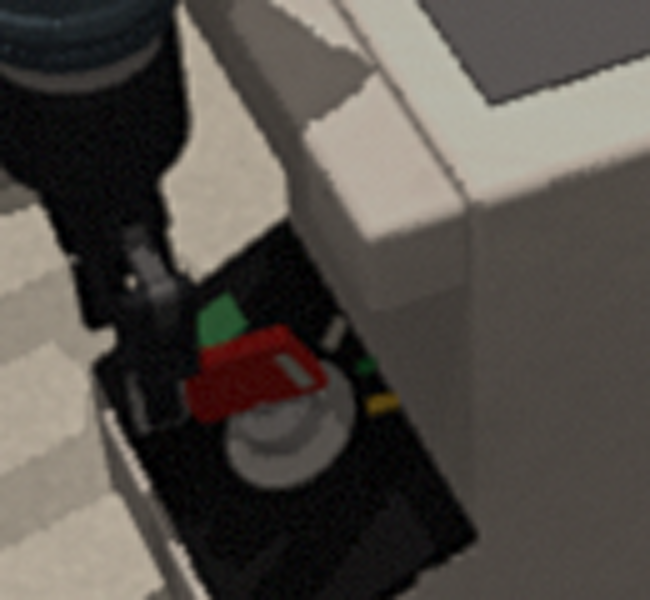

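Force is 8.3 N at y=269.3, so the key is at or near START. I'll push 3 mm further to be sure it's on the stop and hold.

```bash
python3 -m pendant '{"xyz":[[0,0.2,0],[0,0.1,0],[0,0,0],[0,0,0],[0,0,0],[0,0,0],[0,0,0],[0,0,0],[0,0,0],[0,0,0]],"roll":[0,0,0,0,0,0,0,0,0,0],"hand":[-0.3,-0.3,-0.3,-0.3,-0.3,-0.3,-0.3,-0.3,-0.3,-0.3]}' 50
python3 - <<'E'
from h import *
s=robot.read_state(); print(s["tool_pos"],s["opening"],s["force"],s["wrist_torque"])
im=eyes.grab_frame("wrist"); cv2.imwrite("pics/w14.png",im[:,:,::-1])
E
```

```text
time: 25.32
tool_pos: [533.6, 271.2, 130.6]
ee_rot: [-0.0, 0.014, 1.0, -0.003]
force: [-0.2, -11.7, 1.9]
opening: 0.653
[533.63574095 271.17086511 130.630116  ] 0.652809942838106 [ -0.18546983 -11.68472502   1.86146228] [-1.88690249  0.05681697 -0.13111659]
```

View pics/w14.png

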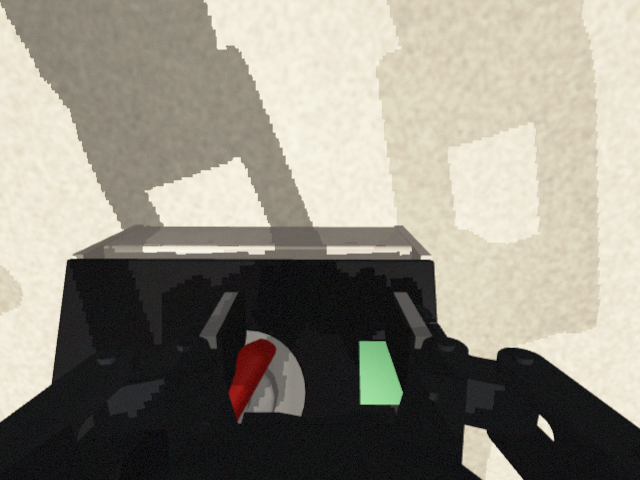

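```bash
python3 -m pendant '{"xyz":[[0,0.2,0],[0,0.1,0],[0,0,0],[0,0,0],[0,0,0],[0,0,0],[0,0,0],[0,0,0],[0,0,0],[0,0,0]],"roll":[0,0,0,0,0,0,0,0,0,0],"hand":[-0.3,-0.3,-0.3,-0.3,-0.3,-0.3,-0.3,-0.3,-0.3,-0.3]}' 50
python3 - <<'E'
from h import *
np.set_printoptions(precision=2,suppress=True)
s=robot.read_state(); print(s["tool_pos"],s["opening"],s["force"],s["wrist_torque"])
im=eyes.grab_frame("scene"); cv2.imwrite("pics/s15.png",cv2.resize(im[60:180,230:360,::-1],None,fx=5,fy=5,interpolation=cv2.INTER_CUBIC))
y=np.radians(-2);O=np.array([579,235,0]);Rz=R.from_euler('z',y).as_matrix()
t=np.radians(26);n=np.array([-np.sin(t),0,np.cos(t)]);u=np.array([np.cos(t),0,np.sin(t)]);w=np.array([0,1,0])
for a in(.6,0,-.3,-.4,-.5):
    d=np.cos(a)*u+np.sin(a)*w; e=-np.sin(a)*u+np.cos(a)*w
    q=[proj("scene",O+Rz@(np.array([10,0,110])+62*n+30*d+k*e)) for k in(-5,5)]+[proj("scene",O+Rz@(np.array([10,0,110])+22*n+30*d-5*e))]
    print(a,"upper end -/+ corners & low corner, in crop px",[(p-np.array([230,60]))*5 for p in q])
E
```

```text
time: 26.2
tool_pos: [533.7, 272.2, 130.4]
ee_rot: [-0.001, 0.014, 1.0, -0.004]
force: [0.5, -18.3, 2.1]
opening: 0.654
[533.69 272.2  130.44] 0.6543701207455092 [  0.46 -18.29   2.07] [-2.92 -0.01 -0.23]
0.6 upper end -/+ corners & low corner, in crop px [array([265.76, 286.24]), array([246.88, 281.21]), array([311.44, 336.76])]
0 upper end -/+ corners & low corner, in crop px [array([287.54, 311.94]), array([277.96, 295.43]), array([332.87, 362.01])]
-0.3 upper end -/+ corners & low corner, in crop px [array([290.21, 330.57]), array([286.94, 310.23]), array([335.61, 380.17])]
-0.4 upper end -/+ corners & low corner, in crop px [array([289.75, 337.25]), array([288.69, 316.02]), array([335.21, 386.66])]
-0.5 upper end -/+ corners & low corner, in crop px [array([288.62, 344.06]), array([289.79, 322.16]), array([334.16, 393.27])]
```

View pics/s15.png

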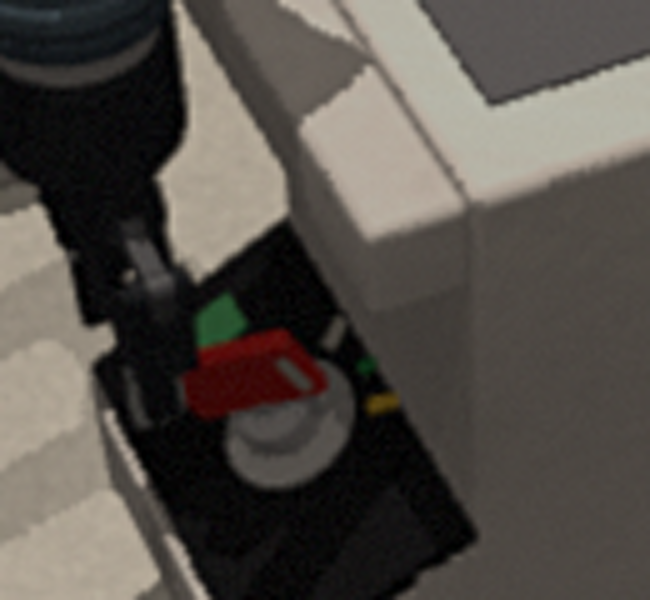

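Run:
```python
from h import *
y=np.radians(-2);Rz=R.from_euler('z',y).as_matrix();t=np.radians(26)
n=Rz@np.array([-np.sin(t),0,np.cos(t)]);u=Rz@np.array([np.cos(t),0,np.sin(t)]);w=Rz@np.array([0,1,0])
C=np.array([579,235,0])+Rz@np.array([10,0,110])
Q=[0,.014,1,0]
for f,p in(("w10",(532.7,233.3,131.2)),("w11",(533,254.3,130.6)),("w12",(533.6,258.4,131)),("w13",(533.4,269.3,130.7)),("w14",(533.6,271.2,130.6))):
    s={"tool_pos":np.array(p),"ee_rot":np.array(Q)}
    im=cv2.imread(f"pics/{f}.png")[:,:,::-1].copy()
    m=mask(im,(0,170,50),(6,255,255))|mask(im,(174,150,50),(180,255,255))
    for side in(0,-1):
        pts=[]
        for r in range(356,402,2):
            c=np.flatnonzero(m[r]); 
            if len(c)>3: pts.append((c[side]+.5*(1 if side else -1),r))
        vx,vy,x0,y0=cv2.fitLine(np.array(pts,np.float32),cv2.DIST_HUBER,0,.01,.01).ravel()
        P3=[]
        for k in(-20,20):
            o,d=ray("wrist",(x0+k*vx,y0+k*vy),s); P3.append(o+d*((C+62*n-o)@n)/(d@n))
        d=P3[1]-P3[0]; d*=np.sign(d@u); print(f,"L" if side==0 else "R",round(float(np.arctan2(d@w,d@u)),3))
```

```text
w10 L 0.584
w10 R 0.6
w11 L 0.168
w11 R 0.165
w12 L 0.043
w12 R 0.025
w13 L -0.196
w13 R -0.457
w14 L -0.182
w14 R -0.502
```

The line-fit angles are 0.60 at OFF, about 0.03 at RUN and -0.50 now, so the key is on the START stop. I'll let go now.

```bash
python3 -m pendant '{"xyz":[[0,-1.5,0],[0,-2,0],[0,-0.6,0],[0,0,0],[0,0,0],[0,0,0],[0,0,-2],[0,0,-3],[0,0,-3],[0,0,-3]],"roll":[0,0,0,0,0,0,0,0,0,0],"hand":[-0.3,-0.3,-0.3,-0.3,-0.3,-0.3,-0.3,-0.3,-0.3,-0.3]}' 50
python3 -m pendant '{"xyz":[[0.5,0,-3],[0,0,-3],[0,0,0],[0,0,0],[0,0,0],[0,0,0],[0,0,0],[0,0,0],[0,0,0],[0,0,0]],"roll":[0,0,0,0,0,0,0,0,0,0],"hand":[-0.6,-1,-1,-1,-1,-1,-1,-1,-1,-1]}' 50
python3 - <<'E'
from h import *
s=robot.read_state(); print(s["tool_pos"],s["ee_rot"],s["opening"],s["force"])
np.save("s16.npy",np.r_[s["tool_pos"],s["ee_rot"]])
im=eyes.grab_frame("wrist"); cv2.imwrite("pics/w16.png",im[:,:,::-1])
y=np.radians(-2);Rz=R.from_euler('z',y).as_matrix();t=np.radians(26)
n=Rz@np.array([-np.sin(t),0,np.cos(t)]);u=Rz@np.array([np.cos(t),0,np.sin(t)]);w=Rz@np.array([0,1,0]);C=np.array([579,235,0])+Rz@np.array([10,0,110])
m=mask(im,(0,170,50),(6,255,255))|mask(im,(174,150,50),(180,255,255))
c=max(cv2.findContours(m,0,2)[0],key=cv2.contourArea);b=cv2.boundingRect(c);print(b)
for side in(0,-1):
    pts=[]
    for r in range(b[1]+10,b[1]+b[3]-10,2):
        k=np.flatnonzero(m[r]); pts.append((k[side],r))
    vx,vy,x0,y0=cv2.fitLine(np.array(pts,np.float32),cv2.DIST_HUBER,0,.01,.01).ravel();P3=[]
    for k in(-20,20):
        o,d=ray("wrist",(x0+k*vx,y0+k*vy),s); P3.append(o+d*((C+62*n-o)@n)/(d@n))
    d=P3[1]-P3[0]; d*=np.sign(d@u); print(float(np.arctan2(d@w,d@u)))
E
```

```text
time: 27.08
tool_pos: [532.2, 237.3, 241.8]
ee_rot: [-0.0, 0.013, 1.0, 0.0]
force: [0.2, 0.2, -0.4]
opening: 0.65
time: 27.92
tool_pos: [527.5, 236.3, 300.2]
ee_rot: [-0.0, 0.014, 1.0, -0.0]
force: [-0.5, 0.4, 0.4]
opening: 1.0
[527.52454153 236.32555104 300.23008389] [-4.95422805e-04  1.40491780e-02  9.99901179e-01 -8.72289474e-05] 0.9995793082624097 [-0.46277507  0.43722987  0.3591512 ]
(309, 235, 13, 78)
-0.011991252642024655
-0.0007105556895810269
```

View pics/w16.png

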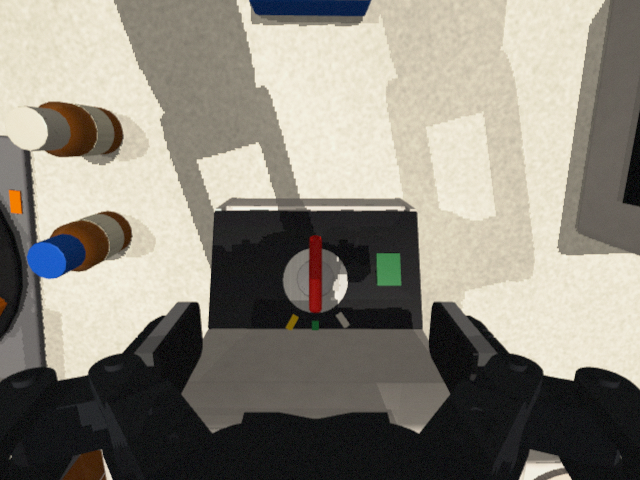

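The key has sprung back to RUN: the bow is vertical at column 315, pointing at the green mark. I'll back away and do a final check of the carousel.

```bash
python3 -m pendant '{"xyz":[[3,0,-1],[4,0,-1],[4,0,0],[3,0,0],[2,0,0],[0,0,0],[0,0,0],[0,0,0],[0,0,0],[0,0,0]],"roll":[0,0,0,0,0,0,0,0,0,0],"hand":[-1,-1,-1,-1,-1,-1,-1,-1,-1,-1]}' 50
python3 - <<'E'
from h import *
np.set_printoptions(precision=1,suppress=True)
s=robot.read_state(); print(s["tool_pos"],s["force"])
a=eyes.grab_frame("top"); cv2.imwrite("pics/t17.png",cv2.resize(a[130:330,250:490,::-1],None,fx=3,fy=3,interpolation=cv2.INTER_CUBIC))
b=eyes.grab_frame("scene"); cv2.imwrite("pics/s17.png",b[:,:,::-1])
for n,im in(("top",a),("scene",b)): print(n,blobs(mask(im,(5,190,120),(16,255,255))),blobs(mask(im,(110,150,80),(125,255,255))))
E
```

```text
time: 28.8
tool_pos: [368.6, 240.7, 320.5]
ee_rot: [-0.0, 0.014, 1.0, -0.0]
force: [0.6, 0.4, -0.1]
opening: 1.001
[368.6 240.7 320.5] [ 0.6  0.4 -0.1]
top [((np.float64(379.4), np.float64(208.3)), (361, 193, 36, 35, 267)), ((np.float64(353.5), np.float64(266.5)), (353, 263, 2, 8, 16))] [((np.float64(312.2), np.float64(246.8)), (306, 241, 13, 13, 130))]
scene [((np.float64(396.1), np.float64(116.7)), (389, 112, 15, 11, 126)), ((np.float64(411.8), np.float64(282.5)), (405, 273, 17, 18, 192)), ((np.float64(403.8), np.float64(305.0)), (389, 280, 38, 38, 190)), ((np.float64(332.0), np.float64(307.7)), (326, 304, 13, 8, 64))] [((np.float64(328.0), np.float64(235.7)), (320, 228, 17, 16, 174))]
```

View pics/t17.png

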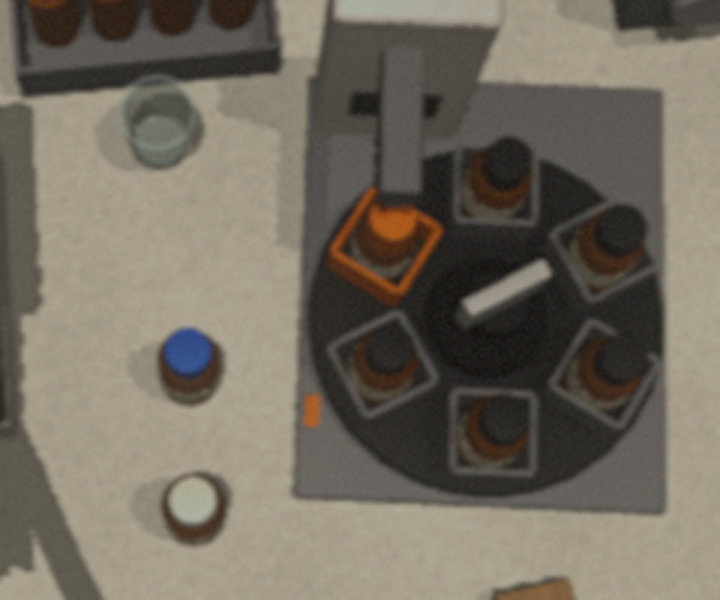

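View pics/s17.png

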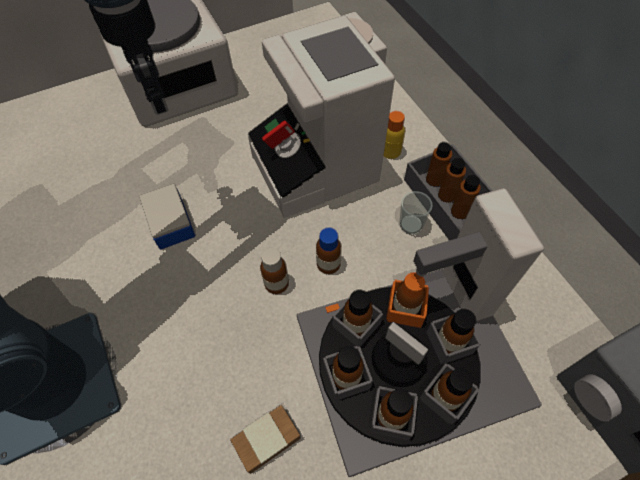

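The final pictures show the sample upright in the orange pocket under the needle arm. The pockets line up with the original 60° pattern, the key is at RUN, and the bystanders haven't moved. Handing in.

Run:
```python
from h import *
s=robot.read_state(); print(s["time"],s["joint_velocities"].round(3)); print(robot.sign_off())
```

```text
28.9 [ 0.003 -0.004  0.002  0.001  0.    -0.   ]
the job is handed in; nothing more can be done
None
```

The job is handed in at 28.9 s, and my last checks showed every step done. `sign_off` gives no verdict, so I can't confirm the score.

- **Sample:** I placed the orange-capped bottle in the orange pocket and felt it touch the floor (the force went from -2.5 to +4.3 N). I then released it. In the last pictures it stands upright under the needle arm.
- **Carousel:** I turned it by the hub bar to its stop, where the wrist torque jumped from 0.19 to 1.39 N m. After release the bar measured -68°, against -68.5° expected at the stop. The other five bottles rode along upright.
- **Key:** The tool can't tilt and the brow blocks a grip over the bow's centre, so I pushed the bow's lower end with one finger pad. It went from OFF to RUN to START, where it measured -0.50 rad from RUN.
- **Hold at START:** The key was at or near START for 1.5 to 2 s, not half a second. The first hold read only -0.46 rad, so I pushed 6 mm further to be sure it was on the stop.
- **Let go:** The key sprang back to RUN, measuring -0.01 to 0.00 rad.
- **Bystanders:** The blue-capped bottle measured unmoved. The spare, beaker, tip box and carton look unmoved in the final pictures, but I didn't measure them. The robot is clear of everything.

One check didn't agree at first. A rough reading of the bow's corner in the scene picture suggested about 0.4 rad at START. The line fit in the wrist pictures (-0.50 rad) and the 18 N push force, about twice what the spring needs, both showed the key was on the stop.

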